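# Balance the turner across its narrow rest

## Task

First stand the stray glass tumbler by the rest bar back upright in the empty place on the round tray with the other three. Then take the wooden-handled turner from the sloping drying rack and lay it flat side down across the narrow rest bar at its balance point, so that it stays level by itself with both ends clear of the granite. Do not tip any tumbler, and leave the other things where they stand.

Things in the scene. Friction and masses are not known exactly. Their poses are not given: they have to be found in the camera images.
- turner: Kitchen turner 200 mm long, underside one flat plane. Origin: centre of the underside at mid length; x along it to the blade, z up through its thickness. Wooden handle x -100 to +10 mm, 24 wide, 16 thick; steel neck to x 40, 20 wide; blade x 40 to 100, 60 wide; steel 4 thick. 100 to 166 g; the steel's weight is hidden: it balances somewhere from x -15 to +18 mm, to be found by trying.
- turner_grip (a point): A good place to grip, in the middle of the handle's section: 55 mm from the turner's origin towards the handle end and 8 mm above its underside; pinch across the 24 mm width. Axes as the turner's.
- rack: Fixed wire drying rack, 158 mm wide, 160 deep, 160 high, sloping up at 40 degrees in its +x direction (roughly away from the robot). Origin on the granite under its middle, z up. The turner lies on the slope, blade down and towards the robot, its blade end against a lip 12 mm high.
- rack_slope (a point): Point on the slope under the turner's middle. Two 8 mm cross wires carry the turner, 65 mm down the slope and 83 mm up the slope from this point; between them the space beside and below the handle is open as far as the side wires, 75 mm to either side. Axes as the rack's.
- rest: Fixed steel rest bar, an upright wall 80 mm long (its y) whose top is two round beads along y, 12 mm apart (centre to centre, 18 mm over all), tops 40 mm above the granite; foot 36 x 90 x 5 mm. A balance point within 6 mm of the bar's middle stays up. Origin on the granite under its middle, z up. The turner must lie across it, along the rest's x within 20 degrees, either end first.
- stray: The stray tumbler: ribbed glass, straight, 56 mm diameter, 90 mm high, 160 g, upright about 65 mm to one side of the rest bar where the turner must lie. Origin: centre of the underside, z up.
- tumbler1: One of the three tumblers on the tray, same make as the stray one. Origin: centre of the underside.
- tumbler2: As tumbler1.
- tumbler3: As tumbler1.
- tray: Fixed round steel tray, 254 mm across, floor 4 mm thick, rim 12 mm high. Origin: centre of the underside. Tumblers stand 72 mm from the centre at quarter turns.
- tray_gap (a point): Middle of the empty fourth place on the tray's floor, 4 mm above the granite; the tumbler may stand up to 20 mm from it.
- dish: Shallow steel dish, 58 mm across, 11 mm high, on the other side of the rest bar from the stray tumbler; low enough to stay under the balanced turner. Origin: centre of the underside.
Not all that is in view belongs to the job. There is more than one size of the turner; the one meant has the size given above.

How it is judged:
By the outcome, as a careful person would: the job done as asked, in the order asked, and still so for the second after the job is handed in, with the robot touching nothing.
It also fails if it takes over 61 s, if anything falls off the work surface, if the arm or the gripper's body presses on something with over 40 N, if the wrist force passes 120 N, or if a joint passes its speed limit or range.

## Robot

A 6-joint arm with a two-finger parallel gripper is mounted at the origin on the work surface. World frame = base frame: x ahead of the robot, y to its left, z up, the work surface at z = 0. Lengths are in mm, angles in rad, forces in N, time in s.
With the tool pointing down it reaches from about 350 to 875 mm from the base axis. Payload 4.2 kg.
Tool frame: the origin (TCP) lies on the centre line of the jaws, within the pads' length; the fingertips stand 22 mm ahead of it and the grasp point (between the pads) lies 3 mm ahead of it (arm.nose_length is the distance from the TCP to the fingertips, in mm); z points along the fingers, x is the direction in which the jaws open and shut, and the axes are right-handed (so a half turn about z gives the same grasp; the last joint's range is limited). The gripper opens to 85 mm and grips with 20 to 120 N. Pads are 22 mm wide; open, the fingers measure 114 mm over their backs; the gripper's body (76 mm by 85 mm) begins 54 mm behind the grasp point. The pads swing forward as they close: fully open they stand 13 mm farther back than shut.
Start: joints at [-0.987, 0.385, 0.008, 0, -1.194, -0.259], TCP at [199.465, -592.295, 253.312] pointing down, gripper open.
Joint ranges: [-3.14, 3.14], [-1.21, 2.06], [-1.07, 1.41], [-3.16, 2.05], [-2.99, -0.16], [-3.1, 3.1]. Speed limits (rad/s): [2.79, 2.79, 3.14, 3.14, 3.14, 3.14].

## Interface

Orientations are given as a unit quaternion [x, y, z, w].
In Python, from bench import telemetry, get_image, workorder, nets, arm gives the robot as it stands.
- The arm moves only by the tool apply_moves, never from a script. Its argument "steps" is a list of rows, each an object with "hand": the opening, from 0 (shut) to 1 (fully open); "xyz": the shift along the tool's x, y, z in cm, a list of three; "delta_rot": the turn, a rotation vector about the tool's x, y, z in rad, a list of three. In form: [{"hand": hand, "xyz": [x, y, z], "delta_rot": [wx, wy, wz]}, ...]. A call has 1 to 12 rows; each row is the pose to reach, as a shift and turn from the pose commanded when the call began, along the tool's axes at that moment; what a row does not reach only later rows make up. A row lasts 1/12 s, in which the tool goes at most 41.7 mm and 7.16 degrees, less where a joint would pass 70% of its speed; a pose out of reach is approached as far as the arm can. A call with a gripper value outside its range is refused whole. The fingers move at their own pace and stop on an object; the grip force is fixed at half the most. Time passes only in rows, so rows that repeat a pose let the fingers close. It gives the time, the measured TCP pose, the force and the opening at its end, in the units of the state.
- telemetry.read_state(): the state, without advancing time (a new reading comes with each control period).
- get_image(name): name is "scene" or "top" or "wrist"; returns a dict with "frame" (480x640x3 uint8, blue, green, red), "fx", "fy", "cx", "cy" (pixels), "origin" and "orientation" of the camera in the world. Camera axes: x right, y down, z forward; pixel columns grow to the right and rows downward; lengths in mm; the calibration is good to about 2 mm. A picture is of the moment at which its call begins. There is no depth.
- workorder.job_done(): hands the job in, once; it reports no verdict.
Trained networks look in a picture, given as the dict that the camera call returned (one of the last four; its "shot" number tells which), for a name from the list of things; names that differ only in an ending like _2 or _b are one class to them, and where a whole thing is asked for, a point or a joint stands for the part that bears it (a point fixed in the world has none). Each returns a list of dicts, best first, with "confidence" (0 to 1); they miss things now and then, are a little off and sometimes report something else, mostly with a low value. They report only what shows in the picture. A call takes as long as a camera call. They do not tell look-alikes from the thing itself.
- nets.recognise(picture, label): "xyz" ([x, y, z] in mm, in world coordinates, good to about 4 mm: the middle of the surface that is visible of it).
- nets.outline_of(picture, label): "pixels" (480x640 bool, what is visible of it).
- nets.pinpoint(picture, label): "xyz" ([x, y, z] in mm, in world coordinates, good to about 4 mm: a listed point, or the origin of a listed thing).
The state is a dict: "clock": time; "joints": joint angles; "joint_vel": joint speeds; "joint_efforts": joint torques, N m; "position": TCP position; "ee_rot": TCP orientation; "contact_force": force on the tool from outside, world axes, zero at the start; "wrist_torque": the same for the moment, N m; "gripper_width": finger opening in mm.
Only numpy, scipy, OpenCV 4.12 (cv2) and the standard library are available. Lean on these libraries where they do the work, as an engineer would, in place of code of your own. Each camera call takes 0.05 s, during which the arm holds its last target.

## Working session

There is one attempt and no reset: what is moved stays moved. The work goes in short steps, Python scripts to look and compute and a tool call to move; the robot and the scene stay as the last step left them, time stands still between calls to the robot, and variables do not carry over. Pictures are saved under pics/ and viewed, and the job is handed in when it is done.

Besides the shell and the picture viewer there is one more tool, called after "Emit:" as name(argument=value, ...) on one line, values as JSON. apply_moves: Moves the arm, as the interface text tells. Its arguments: {"type":"object","properties":{"steps":{"type":"array"}},"required":["steps"]}

```bash
mkdir -p pics; ls
cat > h.py <<'E'
import numpy as np,cv2
from bench import telemetry,get_image,workorder,nets,arm
from scipy.spatial.transform import Rotation as R
def proj(p,X):
    X=np.atleast_2d(X);Rc=R.from_quat(p["orientation"]).as_matrix()
    c=(X-np.array(p["origin"]))@Rc
    return np.c_[p["fx"]*c[:,0]/c[:,2]+p["cx"],p["fy"]*c[:,1]/c[:,2]+p["cy"]]
def ray(p,u,v,z):
    Rc=R.from_quat(p["orientation"]).as_matrix();d=Rc@np.array([(u-p["cx"])/p["fx"],(v-p["cy"])/p["fy"],1])
    o=np.array(p["origin"]);return o+d*(z-o[2])/d[2]
E
python3 - <<'E'
from h import *
s=telemetry.read_state();print({k:np.round(v,3) for k,v in s.items()})
for n in ("scene","top"):
    p=get_image(n);cv2.imwrite(f"pics/{n}0.png",p["frame"]);print(n,p["origin"],p["orientation"],p["fx"])
    for l in ["turner","turner_grip","rack","rack_slope","rest","stray","tray","tray_gap","dish"]:
        print(l,[(np.round(r["xyz"]).tolist(),round(r["confidence"],2)) for r in nets.pinpoint(p,l)][:5])
E
```

```text
pics
{'clock': np.float64(0.0), 'joints': array([-9.870e-01,  3.860e-01,  7.000e-03, -1.000e-03, -1.194e+00,
       -2.590e-01]), 'joint_vel': array([ 0.001,  0.   , -0.001,  0.001, -0.   ,  0.   ]), 'joint_efforts': array([-1.0000e-03, -3.9229e+01,  1.8840e+01,  4.1860e+00, -5.0000e-03,
        0.0000e+00]), 'position': array([ 199.288, -591.79 ,  252.199]), 'ee_rot': array([ 0.584,  0.812,  0.001, -0.001]), 'contact_force': array([-0.289, -0.024, -0.152]), 'wrist_torque': array([ 0.02 , -0.047, -0.018]), 'gripper_width': np.float64(84.977)}
scene [1282.99756899  131.05869026  652.65130914] [ 0.55899335  0.67533694 -0.36969896 -0.30784595] 511.42732566128683
turner [([548.0, -293.0, 95.0], 0.92), ([581.0, -292.0, 133.0], 0.75), ([256.0, -326.0, -1.0], 0.66)]
turner_grip [([585.0, -288.0, 132.0], 0.88), ([333.0, -322.0, 12.0], 0.64)]
rack []
rack_slope [([545.0, -297.0, 97.0], 0.78)]
rest [([570.0, 29.0, 1.0], 0.85)]
stray [([624.0, -7.0, 5.0], 0.64), ([435.0, 302.0, 3.0], 0.52)]
tray []
tray_gap [([494.0, 221.0, 3.0], 0.59)]
dish [([511.0, 57.0, 1.0], 0.95), ([493.0, 220.0, 3.0], 0.36)]
top [2.47887940e+02 1.00775914e+00 1.36551497e+03] [-0.69747191  0.71282764 -0.05420472  0.04971456] 589.9795194589066
turner [([546.0, -298.0, 95.0], 0.97), ([251.0, -329.0, -1.0], 0.95)]
turner_grip [([580.0, -289.0, 132.0], 0.67), ([333.0, -323.0, 13.0], 0.6)]
rack [([546.0, -298.0, 93.0], 0.19)]
rack_slope [([521.0, 369.0, 4.0], 0.28)]
rest [([564.0, 27.0, 2.0], 0.79)]
stray [([621.0, -5.0, -0.0], 0.57)]
tray [([502.0, 297.0, 1.0], 0.85)]
tray_gap [([493.0, 223.0, 5.0], 0.76)]
dish [([507.0, 63.0, 0.0], 0.59)]
```

View pics/scene0.png

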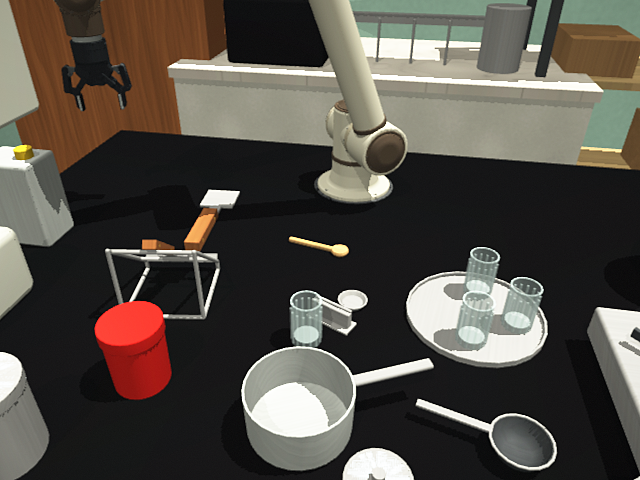

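View pics/top0.png

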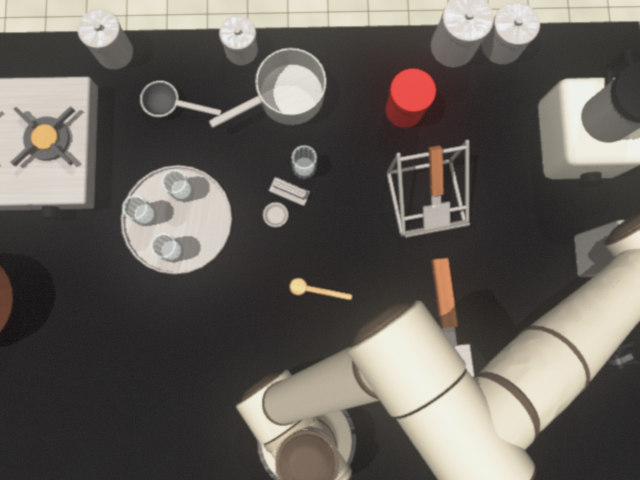

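Run:
```python
from h import *
p=get_image("top");f=p["frame"]
a=cv2.resize(f[130:240,225:345],None,fx=5,fy=5,interpolation=2)
cv2.imwrite("pics/c1.png",a)
b=cv2.resize(f[130:390,370:490],None,fx=2.3,fy=2.3,interpolation=2);cv2.imwrite("pics/c2.png",b)
q=get_image("scene")
for n,P in (("top",p),("scene",q)):
  for l in ["rest","stray","tray","dish","tumbler1","turner"]:
    for r in nets.outline_of(P,l)[:4]:
      m=r["pixels"].astype(np.uint8);ys,xs=np.nonzero(m)
      print(n,l,round(r["confidence"],2),len(xs),xs.min(),xs.max(),ys.min(),ys.max(),np.round(cv2.minAreaRect(np.c_[xs,ys].astype(np.float32))[:2],1).tolist(),cv2.minAreaRect(np.c_[xs,ys].astype(np.float32))[2])
```

```text
top rest 0.71 586 271 309 178 204 [[289.5, 191.2], [38.2, 16.0]] 22.61986541748047
top stray 0.67 708 292 317 146 178 [[304.5, 162.0], [32.0, 25.0]] 90.0
top tray 0.92 6880 122 231 166 273 [[177.0, 219.8], [106.5, 108.0]] 15.945394515991211
top dish 0.8 470 264 287 203 226 [[275.5, 214.5], [23.0, 23.0]] 90.0
top tumbler1 0.94 678 152 182 233 261 [[166.5, 247.5], [32.5, 25.5]] 45.0
top tumbler1 0.84 756 162 193 169 201 [[177.3, 184.8], [35.4, 24.7]] 45.0
top tumbler1 0.71 769 123 157 196 225 [[140.0, 210.2], [36.9, 24.7]] 30.963754653930664
top turner 0.83 1705 432 473 258 376 [[450.3, 318.4], [122.7, 24.1]] 76.13897705078125
top turner 0.73 1203 424 448 147 229 [[436.0, 188.0], [82.0, 24.0]] 90.0
top turner 0.26 790 123 156 194 226 [[139.3, 210.0], [36.4, 25.3]] 38.65980529785156
scene rest 0.82 779 321 354 298 333 [[335.3, 316.4], [40.2, 24.6]] 26.56505012512207
scene stray 0.89 1626 290 321 291 346 [[305.5, 318.5], [55.0, 31.0]] 90.0
scene tray 0.64 6510 406 546 271 366 [[475.7, 319.6], [143.6, 89.1]] 11.888657569885254
scene tray 0.29 804 321 355 298 334 [[335.7, 316.6], [41.1, 24.6]] 26.56505012512207
scene dish 0.66 418 338 365 290 308 [[351.5, 299.0], [18.0, 27.0]] 90.0
scene tumbler1 0.96 1247 463 498 248 293 [[481.6, 270.6], [30.4, 46.9]] 12.094757080078125
scene tumbler1 0.8 1862 454 495 291 349 [[474.0, 319.9], [34.8, 59.4]] 13.240518569946289
scene tumbler1 0.69 1781 500 542 277 333 [[520.5, 304.9], [34.0, 57.6]] 16.50436019897461
scene turner 0.95 1324 185 237 190 250 [[207.0, 216.8], [28.6, 75.2]] 33.690067291259766
scene turner 0.79 309 142 183 239 256 [[161.8, 249.3], [43.7, 14.5]] 20.556045532226562
```

View pics/c1.png

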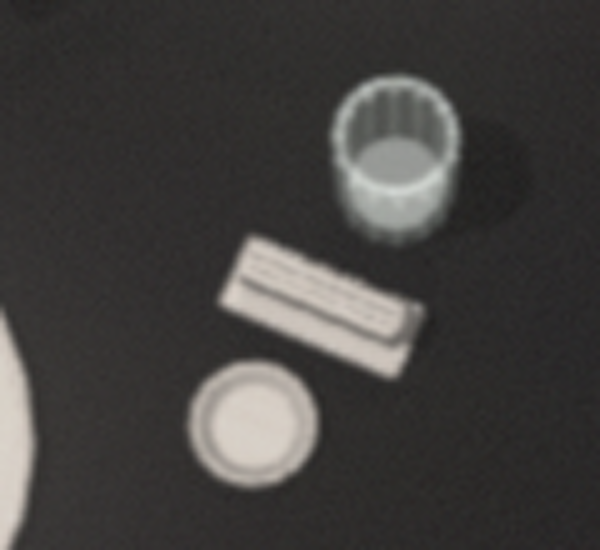

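View pics/c2.png

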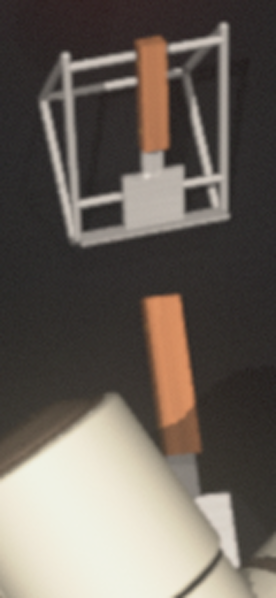

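Run:
```python
from h import *
p=get_image("top");q=get_image("scene")
c=lambda u,v,z: ray(p,225+u/5-.4,130+v/5-.4,z)
a,b=c(218,302,5),c(397,380,5);print("foot edge",a,b,np.linalg.norm(b-a),np.degrees(np.arctan2(*(b-a)[1::-1])))
a,b=c(246,260,40),c(403,322,40);print("bead",a,b,(a+b)/2,np.linalg.norm(b-a),np.degrees(np.arctan2(*(b-a)[1::-1])))
print("stray",c(397,138,90),c(395,190,0)); print("dish",c(253,424,8))
print("tray",ray(p,177,219.8,10))
for t,uvs in {"s":(478,338)}.items(): pass
cv2.imwrite("pics/c3.png",cv2.resize(q["frame"][280:360,280:375],None,fx=6,fy=6,interpolation=2))
cv2.imwrite("pics/c4.png",cv2.resize(p["frame"][155:285,110:240],None,fx=4.5,fy=4.5,interpolation=2))
```

```text
foot edge [569.58349654  77.19699111   5.        ] [530.26831327  -6.45967184   5.        ] 92.4344140001563 -115.17159008049168
bead [580.84991615  62.08865893  40.        ] [550.11466529  -9.61023539  40.        ] [565.48229072  26.23921177  40.        ] 78.00889110875441 -113.20341963848891
stray [622.73935064  -8.36891605  90.        ] [623.63216156  -7.52575905   0.        ]
dish [510.07596193  61.39623434   8.        ]
tray [501.73643134 290.37227628  10.        ]
```

View pics/c3.png

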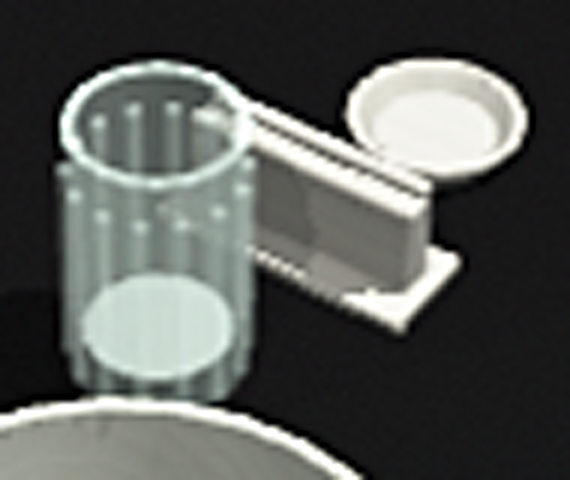

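View pics/c4.png

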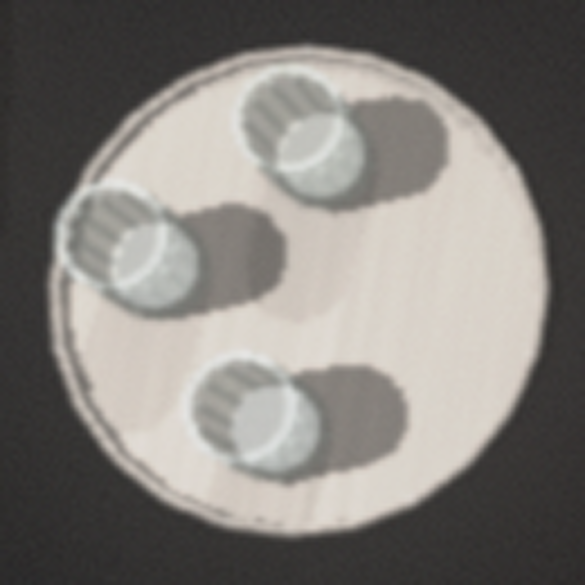

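Run:
```python
from h import *
p=get_image("top");q=get_image("scene")
c=lambda u,v,z: ray(p,110+u/4.5-.4,155+v/4.5-.4,z)
A,B,C=c(292,120,94),c(112,237,94),c(243,408,94)
print(A,B,C,(A+C)/2,"gap",A+C-B,"tray",c(300,290,10))
for z in (90,94):pass
for X in (A,B,C,[623,-8,90],[565.5,26.2,40]): print(proj(q,X))
s=telemetry.read_state();r=R.from_quat(s["ee_rot"]).as_matrix();print(r)
print([x for x in dir(arm) if x[0]!='_'],arm.nose_length)
p=get_image("wrist");cv2.imwrite("pics/w0.png",p["frame"]);print(p["origin"],R.from_quat(p["orientation"]).as_matrix())
```

```text
[572.63241425 278.84061641  94.        ] [515.92949685 365.84930834  94.        ] [430.37233843 300.9643125   94.        ] [501.50237634 289.90246446  94.        ] gap [487.07525583 213.95562057  94.        ] tray [503.56385685 292.09826185  10.        ]
[[476.67262536 299.71035209]]
[[525.19564145 285.2847584 ]]
[[482.7687641  254.05755681]]
[[304.76390408 299.78982353]]
[[329.45306244 303.26938009]]
[[-3.19116354e-01  9.47715543e-01  4.34788797e-05]
 [ 9.47715544e-01  3.19116355e-01 -1.94100558e-05]
 [-3.22700332e-05  3.50115438e-05 -9.99999999e-01]]
['IKError', 'nose_length'] 22.0
[ 134.2491318  -614.69513773  375.04254447] [[-3.19439517e-01  9.12861863e-01  2.54247153e-01]
 [ 9.47606440e-01  3.07912513e-01  8.50406913e-02]
 [-6.55475821e-04  2.68091597e-01 -9.63393204e-01]]
```

View pics/w0.png

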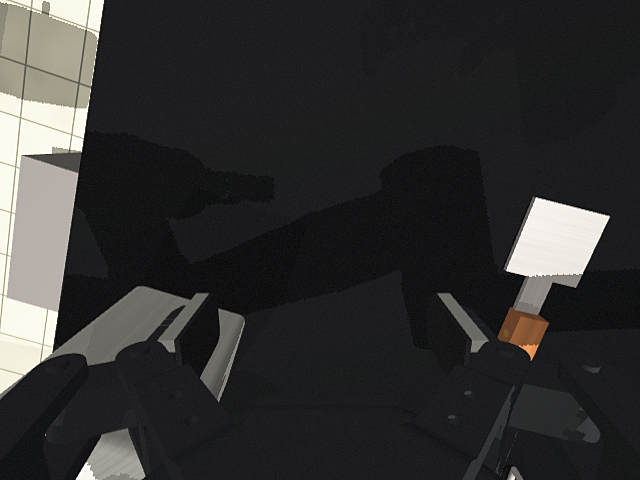

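```bash
cat >> h.py <<'E'
def down(deg): # tool x at yaw deg, z down
    a=np.radians(deg);x=np.array([np.cos(a),np.sin(a),0]);z=np.array([0,0,-1.]);return np.c_[x,np.cross(z,x),z]
def go(pos,Rt):
    s=telemetry.read_state();Rn=R.from_quat(s["ee_rot"]).as_matrix()
    d=Rn.T@(np.array(pos)-s["position"])/10
    rv=R.from_matrix(Rn.T@Rt).as_rotvec()
    print("t",round(float(s["clock"]),2),"pos",np.round(s["position"],1),"xyz",np.round(d,2).tolist(),"rot",np.round(rv,3).tolist(),"F",np.round(s["contact_force"],1),"w",round(float(s["gripper_width"]),1),"j",np.round(s["joints"],2))
E
python3 - <<'E'
from h import *
go([623,-8,290],down(66))
E
```

```text
t 1.95 pos [ 199.4 -592.3  253.3] xyz [41.86, 58.79, -3.67] rot [-0.0, -0.0, 0.744] F [-0.2  0.2  0.1] w 85.7 j [-0.99  0.38  0.01 -0.   -1.19 -0.26]
```

Emit:
apply_moves(steps=[{"hand": 1, "xyz": [41.86, 58.79, -3.67], "delta_rot": [0, 0, 0.744]}, {"hand": 1, "xyz": [41.86, 58.79, -3.67], "delta_rot": [0, 0, 0.744]}, {"hand": 1, "xyz": [41.86, 58.79, -3.67], "delta_rot": [0, 0, 0.744]}, {"hand": 1, "xyz": [41.86, 58.79, -3.67], "delta_rot": [0, 0, 0.744]}, {"hand": 1, "xyz": [41.86, 58.79, -3.67], "delta_rot": [0, 0, 0.744]}, {"hand": 1, "xyz": [41.86, 58.79, -3.67], "delta_rot": [0, 0, 0.744]}, {"hand": 1, "xyz": [41.86, 58.79, -3.67], "delta_rot": [0, 0, 0.744]}, {"hand": 1, "xyz": [41.86, 58.79, -3.67], "delta_rot": [0, 0, 0.744]}, {"hand": 1, "xyz": [41.86, 58.79, -3.67], "delta_rot": [0, 0, 0.744]}, {"hand": 1, "xyz": [41.86, 58.79, -3.67], "delta_rot": [0, 0, 0.744]}, {"hand": 1, "xyz": [41.86, 58.79, -3.67], "delta_rot": [0, 0, 0.744]}, {"hand": 1, "xyz": [41.86, 58.79, -3.67], "delta_rot": [0, 0, 0.744]}])

```text
clock: 2.95
position: [481.5, -202.9, 278.3]
ee_rot: [0.839, 0.545, 0.0, 0.0]
contact_force: [-0.1, -0.7, -0.7]
gripper_width: 85.4
```

Run:
```python
from h import *
go([623,-8,220],down(66))
```

```text
t 2.95 pos [ 481.5 -202.9  278.3] xyz [23.56, 4.99, 5.84] rot [0.001, -0.0, -0.0] F [-0.1 -0.7 -0.7] w 85.4 j [-0.09  0.19 -0.2   0.   -1.18 -1.9 ]
```

Emit:
apply_moves(steps=[{"hand": 1, "xyz": [21, 4.5, 5.8], "delta_rot": [0, 0, 0]}, {"hand": 1, "xyz": [21, 4.5, 5.8], "delta_rot": [0, 0, 0]}, {"hand": 1, "xyz": [21, 4.5, 5.8], "delta_rot": [0, 0, 0]}, {"hand": 1, "xyz": [21, 4.5, 5.8], "delta_rot": [0, 0, 0]}, {"hand": 1, "xyz": [21, 4.5, 5.8], "delta_rot": [0, 0, 0]}, {"hand": 1, "xyz": [21, 4.5, 5.8], "delta_rot": [0, 0, 0]}, {"hand": 1, "xyz": [21, 4.5, 5.8], "delta_rot": [0, 0, 0]}, {"hand": 1, "xyz": [21, 4.5, 5.8], "delta_rot": [0, 0, 0]}])

```text
clock: 3.62
position: [607.3, -30.9, 219.1]
ee_rot: [0.838, 0.545, -0.001, -0.0]
contact_force: [-0.7, 0.4, -0.5]
gripper_width: 85.2
```

Run:
```python
from h import *
p=get_image("wrist");cv2.imwrite("pics/w1.png",p["frame"]);
print(proj(p,[[623,-8,90],[623,-8,0],[565.5,26.2,40]]),p["origin"])
go([623,-8,65],down(66))
```

```text
[[360.79117834 242.97522037]
 [351.43841858 217.59641465]
 [366.44301312 149.75856106]] [544.5236625   -3.93366862 340.91643849]
t 3.67 pos [607.  -31.7 219.8] xyz [2.83, 0.5, 15.48] rot [-0.0, 0.0, -0.0] F [-0.2 -0.5 -1. ] w 85.6 j [ 0.21  0.38 -0.09  0.   -1.1  -2.2 ]
```

View pics/w1.png

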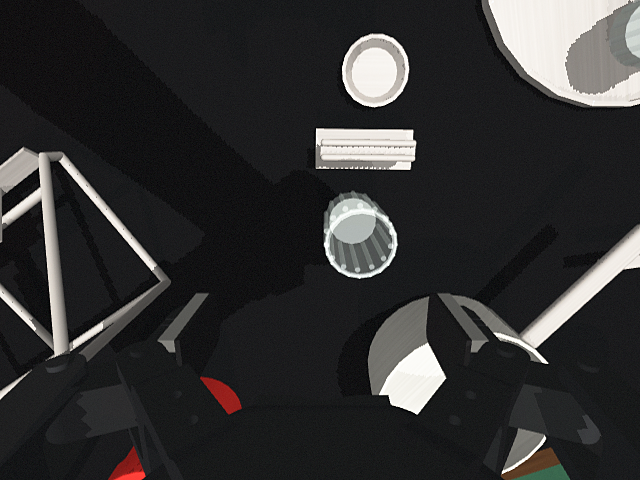

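Run:
```python
from h import *
p=get_image("top");q=get_image("scene")
for h in (70,90,110):
    a=ray(p,291,81,h);b=ray(q,299.5,387,h);e=ray(p,291,115,h);print(h,a,b,e)
```

```text
70 [811.0390516   17.60718255  70.        ] [791.77547488  18.61753367  70.        ] [729.02813594  19.1115966   70.        ]
90 [802.34519431  17.3509227   90.        ] [808.63708959  22.47717166  90.        ] [721.60035303  18.8321118   90.        ]
110 [793.65133701  17.09466286 110.        ] [825.49870429  26.33680966 110.        ] [714.17257012  18.55262699 110.        ]
```

Emit:
apply_moves(steps=[{"hand": 1, "xyz": [2.83, 0.5, 2], "delta_rot": [0, 0, 0]}, {"hand": 1, "xyz": [2.83, 0.5, 6], "delta_rot": [0, 0, 0]}, {"hand": 1, "xyz": [2.83, 0.5, 9.5], "delta_rot": [0, 0, 0]}, {"hand": 1, "xyz": [2.83, 0.5, 12.5], "delta_rot": [0, 0, 0]}, {"hand": 1, "xyz": [2.83, 0.5, 15.4], "delta_rot": [0, 0, 0]}, {"hand": 1, "xyz": [2.83, 0.5, 15.4], "delta_rot": [0, 0, 0]}, {"hand": 0.55, "xyz": [2.83, 0.5, 15.4], "delta_rot": [0, 0, 0]}, {"hand": 0.4, "xyz": [2.83, 0.5, 15.4], "delta_rot": [0, 0, 0]}, {"hand": 0.4, "xyz": [2.83, 0.5, 15.4], "delta_rot": [0, 0, 0]}, {"hand": 0.4, "xyz": [2.83, 0.5, 15.4], "delta_rot": [0, 0, 0]}, {"hand": 0.4, "xyz": [2.83, 0.5, 15.4], "delta_rot": [0, 0, 0]}, {"hand": 0.4, "xyz": [2.83, 0.5, 15.4], "delta_rot": [0, 0, 0]}])

```text
clock: 4.77
position: [625.3, -7.6, 68.9]
ee_rot: [0.839, 0.545, 0.002, 0.001]
contact_force: [-0.3, -1.2, 6.0]
gripper_width: 55.1
```

Run:
```python
from h import *
go([491,218,67+4],down(80))
p=get_image("wrist");cv2.imwrite("pics/w2.png",p["frame"]);
```

```text
t 4.77 pos [625.3  -7.6  68.9] xyz [15.16, -21.44, -0.28] rot [0.005, -0.002, -0.244] F [-0.3 -1.2  6. ] w 55.1 j [ 0.25  0.56 -0.21  0.   -0.79 -2.24]
```

View pics/w2.png

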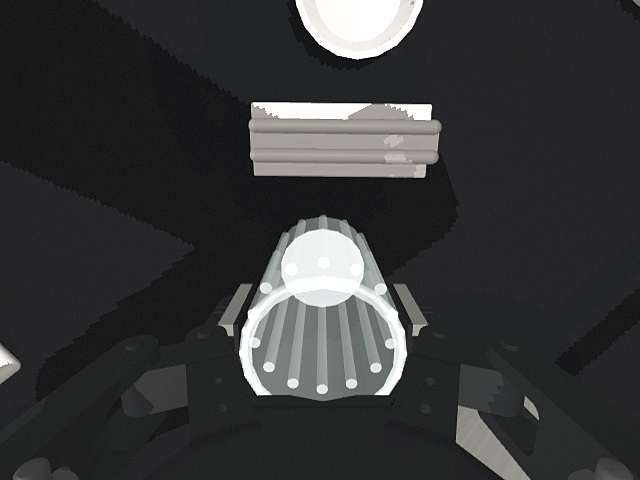

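Emit:
apply_moves(steps=[{"hand": 0.4, "xyz": [0, 0, -2], "delta_rot": [0, 0, 0]}, {"hand": 0.4, "xyz": [0, 0, -5], "delta_rot": [0, 0, 0]}, {"hand": 0.4, "xyz": [0, 0, -8], "delta_rot": [0, 0, 0]}, {"hand": 0.4, "xyz": [1.5, -2.1, -8], "delta_rot": [0, 0, -0.1]}, {"hand": 0.4, "xyz": [3.4, -4.8, -8], "delta_rot": [0, 0, -0.2]}, {"hand": 0.4, "xyz": [5.4, -7.6, -8], "delta_rot": [0, 0, -0.244]}, {"hand": 0.4, "xyz": [7.4, -10.5, -8], "delta_rot": [0, 0, -0.244]}, {"hand": 0.4, "xyz": [9.4, -13.3, -8], "delta_rot": [0, 0, -0.244]}, {"hand": 0.4, "xyz": [11.4, -16.1, -8], "delta_rot": [0, 0, -0.244]}, {"hand": 0.4, "xyz": [13.3, -18.8, -8], "delta_rot": [0, 0, -0.244]}, {"hand": 0.4, "xyz": [14.6, -20.6, -8], "delta_rot": [0, 0, -0.244]}, {"hand": 0.4, "xyz": [15.1, -21.4, -8], "delta_rot": [0, 0, -0.244]}])

```text
clock: 5.82
position: [487.9, 219.9, 146.4]
ee_rot: [0.765, 0.644, 0.001, -0.0]
contact_force: [-0.6, -1.0, -0.8]
gripper_width: 55.1
```

Run:
```python
from h import *
p=get_image("wrist");cv2.imwrite("pics/w3.png",p["frame"]);
p=get_image("top");cv2.imwrite("pics/t3.png",cv2.resize(p["frame"][130:290,100:320],None,fx=3.5,fy=3.5));
go([491,218,74],down(80))
```

```text
t 5.92 pos [488.6 218.7 146.3] xyz [-0.04, 0.25, 7.23] rot [0.0, -0.001, 0.002] F [ 0.4 -0.3 -1.6] w 54.7 j [ 0.72  0.34 -0.36 -0.   -0.87 -2.47]
```

View pics/w3.png

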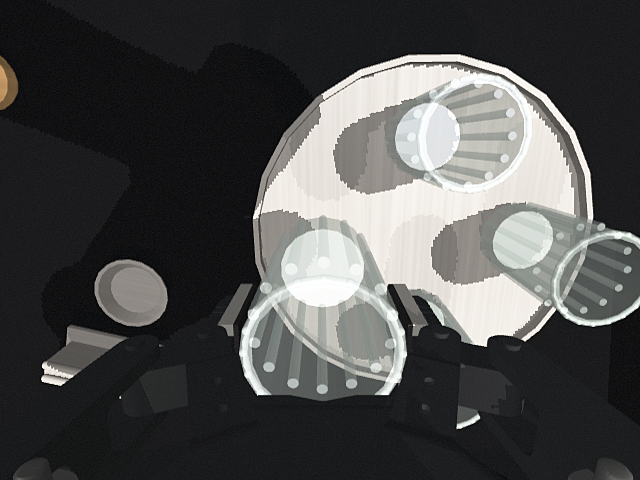

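View pics/t3.png

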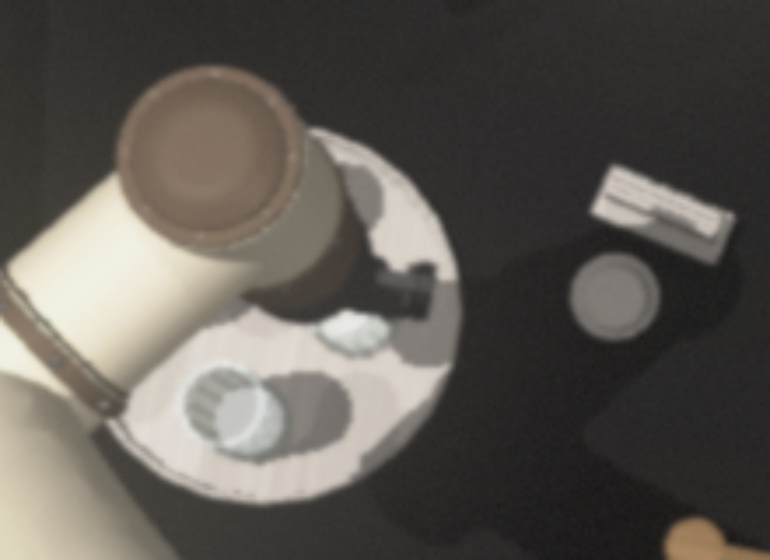

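Emit:
apply_moves(steps=[{"hand": 0.4, "xyz": [0, 0.2, 2], "delta_rot": [0, 0, 0]}, {"hand": 0.4, "xyz": [0, 0.2, 4], "delta_rot": [0, 0, 0]}, {"hand": 0.4, "xyz": [0, 0.2, 5.5], "delta_rot": [0, 0, 0]}, {"hand": 0.4, "xyz": [0, 0.2, 6.5], "delta_rot": [0, 0, 0]}, {"hand": 0.4, "xyz": [0, 0.2, 7], "delta_rot": [0, 0, 0]}, {"hand": 0.4, "xyz": [0, 0.2, 7.2], "delta_rot": [0, 0, 0]}, {"hand": 0.4, "xyz": [0, 0.2, 7.2], "delta_rot": [0, 0, 0]}, {"hand": 0.4, "xyz": [0, 0.2, 7.2], "delta_rot": [0, 0, 0]}])

```text
clock: 6.58
position: [492.0, 217.3, 74.5]
ee_rot: [0.766, 0.642, 0.001, 0.0]
contact_force: [-0.0, 0.0, -1.3]
gripper_width: 55.2
```

Run:
```python
from h import *
p=get_image("scene");cv2.imwrite("pics/s3.png",cv2.resize(p["frame"][230:380,390:560],None,fx=4,fy=4,interpolation=2));
go([491,218,73],down(80))
```

```text
t 6.63 pos [492.  217.4  74.6] xyz [0.04, -0.11, 0.16] rot [0.001, -0.001, -0.001] F [ 0.1 -0.3 -0.4] w 54.5 j [ 0.72  0.44 -0.43  0.   -0.7  -2.46]
```

View pics/s3.png

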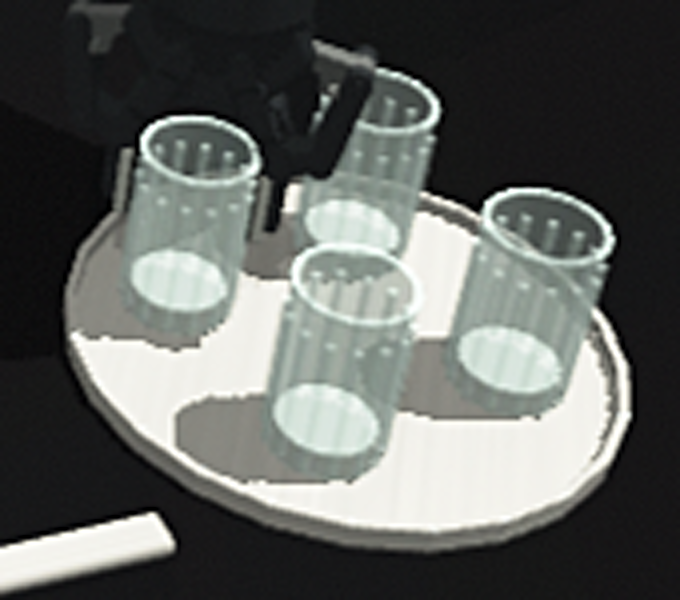

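Emit:
apply_moves(steps=[{"hand": 0.4, "xyz": [0, 0, 0.1], "delta_rot": [0, 0, 0]}, {"hand": 0.4, "xyz": [0, 0, 0.2], "delta_rot": [0, 0, 0]}, {"hand": 0.4, "xyz": [0, 0, 0.25], "delta_rot": [0, 0, 0]}, {"hand": 0.4, "xyz": [0, 0, 0.25], "delta_rot": [0, 0, 0]}])

```text
clock: 6.97
position: [491.8, 217.5, 72.9]
ee_rot: [0.766, 0.643, 0.001, 0.0]
contact_force: [-2.7, -1.2, 7.8]
gripper_width: 54.9
```

Emit:
apply_moves(steps=[{"hand": 0.75, "xyz": [0, 0, -0.05], "delta_rot": [0, 0, 0]}, {"hand": 0.8, "xyz": [0, 0, -0.05], "delta_rot": [0, 0, 0]}, {"hand": 0.85, "xyz": [0, 0, -0.05], "delta_rot": [0, 0, 0]}, {"hand": 0.9, "xyz": [0, 0, -0.05], "delta_rot": [0, 0, 0]}, {"hand": 0.9, "xyz": [0, 0, -0.05], "delta_rot": [0, 0, 0]}, {"hand": 0.9, "xyz": [0, 0, -2], "delta_rot": [0, 0, 0]}, {"hand": 0.9, "xyz": [0, 0, -5], "delta_rot": [0, 0, 0]}, {"hand": 0.9, "xyz": [0, 0, -9], "delta_rot": [0, 0, 0]}, {"hand": 0.9, "xyz": [0, 0, -13], "delta_rot": [0, 0, 0]}, {"hand": 0.9, "xyz": [0, 0, -17], "delta_rot": [0, 0, 0]}, {"hand": 0.9, "xyz": [0, 0, -20], "delta_rot": [0, 0, 0]}, {"hand": 0.9, "xyz": [0, 0, -22], "delta_rot": [0, 0, 0]}])

```text
clock: 7.97
position: [492.2, 217.5, 295.5]
ee_rot: [0.766, 0.643, 0.003, 0.0]
contact_force: [0.7, -0.2, -0.9]
gripper_width: 76.9
```

Run:
```python
from h import *
q=get_image("scene");cv2.imwrite("pics/s4.png",cv2.resize(q["frame"][230:380,90:560],None,fx=1.7,fy=1.7,interpolation=2));
p=get_image("top")
cv2.imwrite("pics/t4.png",cv2.resize(p["frame"][125:250,370:495],None,fx=4.5,fy=4.5,interpolation=2))
go([491,218,73],down(80))
for P in (p,q):
  for l in ("turner","turner_grip","rack","rack_slope","stray","rest"):
    print(l,[(np.round(r["xyz"]).tolist(),round(r["confidence"],2)) for r in nets.pinpoint(P,l)][:4])
```

```text
t 8.07 pos [492.9 218.  295.8] xyz [-0.18, -0.34, 22.28] rot [0.007, -0.006, -0.0] F [0.4 0.7 0.2] w 77.1 j [ 0.72  0.2  -0.14  0.   -1.22 -2.46]
turner [([251.0, -327.0, 2.0], 0.94), ([546.0, -297.0, 95.0], 0.74)]
turner_grip [([331.0, -320.0, 14.0], 0.94), ([580.0, -287.0, 135.0], 0.79)]
rack []
rack_slope []
stray [([488.0, 222.0, 1.0], 0.9)]
rest [([565.0, 29.0, 0.0], 0.78), ([433.0, 303.0, 4.0], 0.73), ([547.0, -298.0, 94.0], 0.72), ([509.0, 65.0, -2.0], 0.63)]
turner [([255.0, -328.0, 1.0], 0.79), ([547.0, -296.0, 95.0], 0.73)]
turner_grip [([583.0, -290.0, 132.0], 0.85), ([332.0, -322.0, 11.0], 0.82), ([516.0, 368.0, 1.0], 0.18)]
rack []
rack_slope [([546.0, -297.0, 98.0], 0.66)]
stray [([488.0, 218.0, 8.0], 0.79), ([578.0, 286.0, 6.0], 0.48)]
rest [([570.0, 28.0, -1.0], 0.57)]
```

View pics/s4.png

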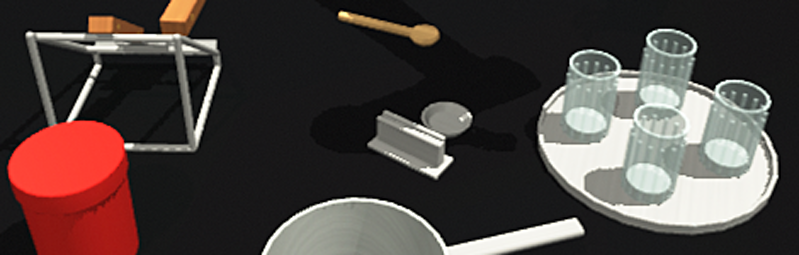

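View pics/t4.png

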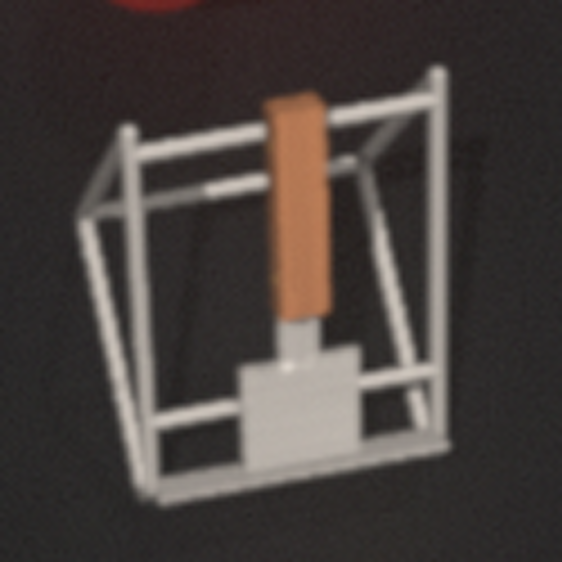

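```bash
cat > fit.py <<'E'
from h import *
from scipy.optimize import least_squares
S,C=np.sin(np.radians(40)),np.cos(np.radians(40))
def frame(psi):
    c,s=np.cos(psi),np.sin(psi)
    t=-np.array([C*c,C*s,S]);n=np.array([-S*c,-S*s,C]);return np.c_[t,np.cross(n,t),n]
def fit(obs,prior,sig=4.):
    # obs: list of (pic, turner pts, px)
    def f(v):
        F=frame(v[3]);e=[]
        for P,M,U in obs: e.append(((proj(P,np.array(M)@F.T+v[:3])-U)/0.7).ravel())
        e.append((v[:3]-prior)/sig);return np.concatenate(e)
    r=least_squares(f,[*prior,.12],x_scale=[1,1,1,.01]);return r.x,f(r.x)
E
python3 - <<'E'
from fit import *
p=get_image("top")
U=np.array([[240,365],[360,345],[362,452],[243,472],[275,322],[328,314]])/4.5+[370,125]-.4
M=[[40,-30,4],[40,30,4],[100,30,4],[100,-30,4],[10,-12,16],[10,12,16]]
x,e=fit([(p,M,U)],np.array([547,-297,95.]))
print(x,np.degrees(x[3]));print(np.round(e,1))
F=frame(x[3]);g=x[:3]+F@[-55,0,8];print("grip",g)
l=[ray(p,370+u/4.5,125+v/4.5,30) for u,v in ((155,498),(450,447))];d=l[1]-l[0];print("rack psi",np.degrees(np.arctan2(d[1],d[0]))+90)
z=-F[:,2];Rt=np.c_[-F[:,1],-F[:,0],z];print(np.linalg.det(Rt))
hov=g-123*z;print("hover",hov)
go(hov,Rt)
E
```

```text
[ 5.45988858e+02 -2.95779202e+02  9.51263093e+01  1.66459811e-01] 9.53744462092499
[-0.2  1.3 -0.9  0.7 -1.  -0.7  0.3 -0.1  1.7 -0.5  0.2 -0.8 -0.3  0.3
  0. ]
grip [ 582.46770665 -289.65022627  136.60798336]
rack psi 8.647051560421048
0.9999999999999999
hover [ 504.49767512 -302.75032337  230.83144987]
t 8.72 pos [491.4 217.1 291. ] xyz [-50.96, 10.36, 6.03] rot [-0.692, 0.12, -0.328] F [-0.3  0.6  0.4] w 76.9 j [ 0.72  0.21 -0.15 -0.   -1.22 -2.46]
```

Emit:
apply_moves(steps=[{"hand": 0.7, "xyz": [-50.9, 10.3, 3], "delta_rot": [-0.69, 0.12, -0.33]}, {"hand": 0.7, "xyz": [-50.9, 10.3, 3], "delta_rot": [-0.69, 0.12, -0.33]}, {"hand": 0.7, "xyz": [-50.9, 10.3, 3], "delta_rot": [-0.69, 0.12, -0.33]}, {"hand": 0.7, "xyz": [-50.9, 10.3, 3], "delta_rot": [-0.69, 0.12, -0.33]}, {"hand": 0.7, "xyz": [-50.9, 10.3, 3], "delta_rot": [-0.69, 0.12, -0.33]}, {"hand": 0.7, "xyz": [-50.9, 10.3, 3], "delta_rot": [-0.69, 0.12, -0.33]}, {"hand": 0.7, "xyz": [-50.9, 10.3, 3], "delta_rot": [-0.69, 0.12, -0.33]}, {"hand": 0.7, "xyz": [-50.9, 10.3, 3], "delta_rot": [-0.69, 0.12, -0.33]}, {"hand": 0.7, "xyz": [-50.9, 10.3, 3], "delta_rot": [-0.69, 0.12, -0.33]}, {"hand": 0.7, "xyz": [-50.9, 10.3, 3], "delta_rot": [-0.69, 0.12, -0.33]}, {"hand": 0.7, "xyz": [-50.9, 10.3, 3], "delta_rot": [-0.69, 0.12, -0.33]}, {"hand": 0.7, "xyz": [-50.9, 10.3, 3], "delta_rot": [-0.69, 0.12, -0.33]}])

```text
clock: 9.72
position: [498.3, -167.8, 267.3]
ee_rot: [0.608, 0.718, 0.258, 0.219]
contact_force: [-0.5, -0.7, -0.9]
gripper_width: 60.0
```

Emit:
apply_moves(steps=[{"hand": 0.7, "xyz": [0, 0, 0], "delta_rot": [0, 0, 0]}])

```text
clock: 9.8
position: [499.2, -172.8, 267.7]
ee_rot: [0.611, 0.715, 0.256, 0.221]
contact_force: [0.9, -0.4, 0.6]
gripper_width: 59.8
```

```bash
cat > tgt.py <<'E'
from fit import *
x=np.array([546,-295.8,95.1,0.1665])
def setup(x):
    F=frame(x[3]);g=x[:3]+F@[-55,0,8];z=-F[:,2];return g,z,np.c_[-F[:,1],-F[:,0],z]
g,z,Rt=setup(x)
E
python3 - <<'E'
from tgt import *
go(g-123*z,Rt)
E
```

```text
t 9.8 pos [ 499.2 -172.8  267.7] xyz [-12.92, -3.51, 1.92] rot [-0.008, 0.009, -0.007] F [ 0.9 -0.4  0.6] w 59.8 j [-0.16  0.01 -0.45 -0.43 -0.49 -0.94]
```

Emit:
apply_moves(steps=[{"hand": 0.7, "xyz": [-12.9, -3.5, 1.9], "delta_rot": [0, 0, 0]}, {"hand": 0.7, "xyz": [-12.9, -3.5, 1.9], "delta_rot": [0, 0, 0]}, {"hand": 0.7, "xyz": [-12.9, -3.5, 1.9], "delta_rot": [0, 0, 0]}, {"hand": 0.7, "xyz": [-12.9, -3.5, 1.9], "delta_rot": [0, 0, 0]}, {"hand": 0.7, "xyz": [-12.9, -3.5, 1.9], "delta_rot": [0, 0, 0]}, {"hand": 0.7, "xyz": [-12.9, -3.5, 1.9], "delta_rot": [0, 0, 0]}])

```text
clock: 10.3
position: [503.7, -297.9, 228.9]
ee_rot: [0.61, 0.717, 0.256, 0.218]
contact_force: [0.2, 0.2, 0.8]
gripper_width: 60.1
```

Run:
```python
from tgt import *
p=get_image("wrist");f=p["frame"].copy()
F=frame(x[3]);M=np.array([[40,-30,4],[40,30,4],[100,30,4],[100,-30,4],[10,-12,16],[10,12,16],[-100,-12,16],[-100,12,16],[-55,0,8]])
P=proj(p,M@F.T+x[:3]);print(np.round(P,1).tolist())
for u in P: cv2.circle(f,tuple(int(round(a)) for a in u),2,(0,255,0),-1)
cv2.imwrite("pics/w5.png",f)
go(g-3*z,Rt)
```

```text
[[361.2, 102.9], [271.2, 103.3], [267.3, 0.8], [363.6, 0.2], [334.5, 149.7], [297.9, 149.8], [333.7, 303.9], [301.1, 303.9], [317.2, 242.1]]
t 10.35 pos [ 503.9 -296.9  229.5] xyz [-0.55, 0.2, 11.88] rot [-0.012, 0.003, -0.003] F [0.1 0.  0.5] w 59.8 j [-0.5   0.2  -0.25 -0.68 -0.67 -0.46]
```

View pics/w5.png

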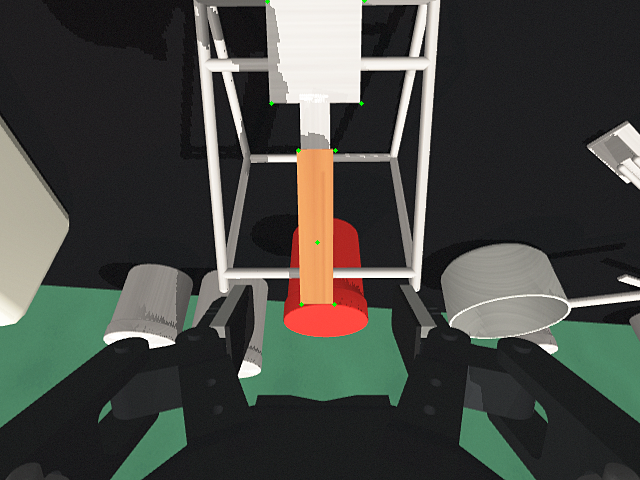

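Emit:
apply_moves(steps=[{"hand": 0.7, "xyz": [-0.55, 0.2, 3], "delta_rot": [-0.012, 0.003, -0.003]}, {"hand": 0.7, "xyz": [-0.55, 0.2, 6], "delta_rot": [-0.012, 0.003, -0.003]}, {"hand": 0.7, "xyz": [-0.55, 0.2, 9], "delta_rot": [-0.012, 0.003, -0.003]}, {"hand": 0.7, "xyz": [-0.55, 0.2, 11], "delta_rot": [-0.012, 0.003, -0.003]}, {"hand": 0.7, "xyz": [-0.55, 0.2, 11.8], "delta_rot": [-0.012, 0.003, -0.003]}, {"hand": 0.7, "xyz": [-0.55, 0.2, 11.8], "delta_rot": [-0.012, 0.003, -0.003]}, {"hand": 0.7, "xyz": [-0.55, 0.2, 11.8], "delta_rot": [-0.012, 0.003, -0.003]}, {"hand": 0.7, "xyz": [-0.55, 0.2, 11.8], "delta_rot": [-0.012, 0.003, -0.003]}])

```text
clock: 11.02
position: [580.5, -290.4, 141.8]
ee_rot: [0.606, 0.718, 0.261, 0.223]
contact_force: [0.0, -0.4, -0.0]
gripper_width: 59.6
```

Run:
```python
from tgt import *
go(g-3*z,Rt)
```

```text
t 11.02 pos [ 580.5 -290.4  141.8] xyz [0.04, -0.18, 0.23] rot [0.003, 0.001, 0.003] F [ 0.  -0.4 -0. ] w 59.6 j [-0.46  0.39 -0.19 -0.82 -0.54 -0.32]
```

Emit:
apply_moves(steps=[{"hand": 0.7, "xyz": [0, -0.15, 0.2], "delta_rot": [0, 0, 0]}, {"hand": 0.4, "xyz": [0, -0.15, 0.2], "delta_rot": [0, 0, 0]}, {"hand": 0.1, "xyz": [0, -0.15, 0.2], "delta_rot": [0, 0, 0]}, {"hand": 0.0, "xyz": [0, -0.15, 0.2], "delta_rot": [0, 0, 0]}, {"hand": 0.0, "xyz": [0, -0.15, 0.2], "delta_rot": [0, 0, 0]}, {"hand": 0.0, "xyz": [0, -0.15, 0.2], "delta_rot": [0, 0, 0]}, {"hand": 0.0, "xyz": [0, -0.15, 0.2], "delta_rot": [0, 0, 0]}, {"hand": 0.0, "xyz": [0, -0.15, 0.2], "delta_rot": [0, 0, 0]}])

```text
clock: 11.68
position: [580.4, -290.9, 138.1]
ee_rot: [0.606, 0.717, 0.261, 0.222]
contact_force: [-4.7, 0.3, 5.6]
gripper_width: 23.1
```

Run:
```python
from tgt import *
go(g-3*z,Rt)
p=get_image("wrist");cv2.imwrite("pics/w6.png",p["frame"])
```

```text
t 11.68 pos [ 580.4 -290.9  138.1] xyz [0.09, 0.08, -0.04] rot [0.002, 0.001, 0.001] F [-4.7  0.3  5.6] w 23.1 j [-0.46  0.4  -0.19 -0.83 -0.54 -0.31]
```

View pics/w6.png

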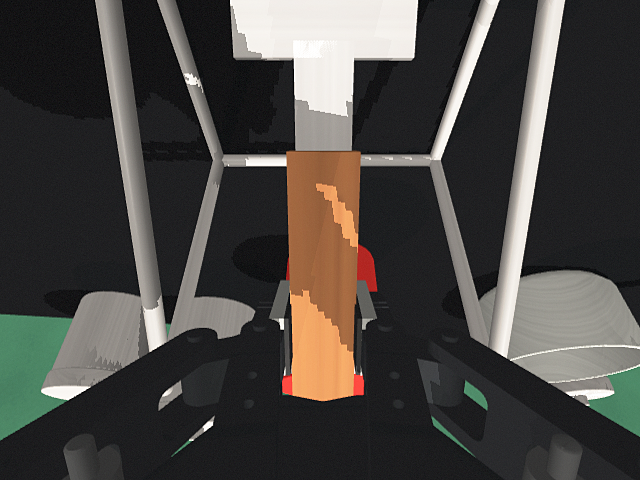

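Emit:
apply_moves(steps=[{"hand": 0.0, "xyz": [0, 0, -1.5], "delta_rot": [0, 0, 0]}, {"hand": 0.0, "xyz": [0, 0, -4], "delta_rot": [0, 0, 0]}, {"hand": 0.0, "xyz": [0, 2, -7.5], "delta_rot": [0, 0, 0]}, {"hand": 0.0, "xyz": [0, 4, -11], "delta_rot": [0, 0, 0]}, {"hand": 0.0, "xyz": [0, 6, -14], "delta_rot": [0, 0, 0]}, {"hand": 0.0, "xyz": [0, 7, -15], "delta_rot": [0, 0, 0]}, {"hand": 0.0, "xyz": [0, 7, -15], "delta_rot": [0, 0, 0]}])

```text
clock: 12.32
position: [539.4, -298.3, 302.8]
ee_rot: [0.605, 0.717, 0.262, 0.226]
contact_force: [0.4, -0.1, -0.9]
gripper_width: 23.2
```

Run:
```python
from tgt import *
go([615,4,180],down(66))
p=get_image("wrist");cv2.imwrite("pics/w7.png",p["frame"])
```

```text
t 12.32 pos [ 539.4 -298.3  302.8] xyz [28.64, 1.67, 17.29] rot [0.688, -0.2, 0.564] F [ 0.4 -0.1 -0.9] w 23.2 j [-0.46  0.16 -0.13 -0.58 -0.76 -0.63]
```

View pics/w7.png

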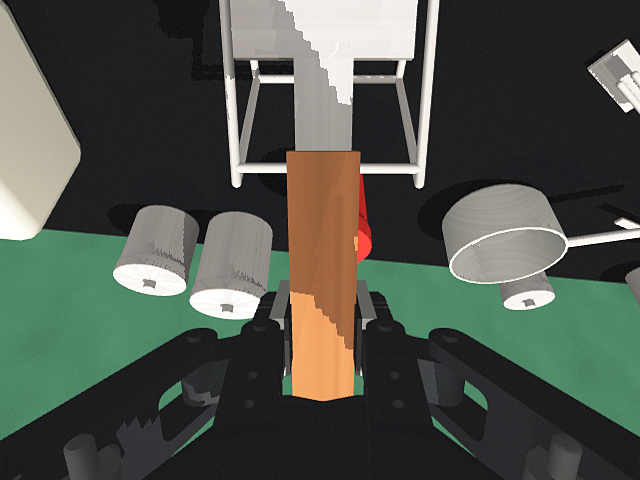

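Emit:
apply_moves(steps=[{"hand": 0.0, "xyz": [28.6, 1.7, 17.3], "delta_rot": [0.688, -0.2, 0.564]}, {"hand": 0.0, "xyz": [28.6, 1.7, 17.3], "delta_rot": [0.688, -0.2, 0.564]}, {"hand": 0.0, "xyz": [28.6, 1.7, 17.3], "delta_rot": [0.688, -0.2, 0.564]}, {"hand": 0.0, "xyz": [28.6, 1.7, 17.3], "delta_rot": [0.688, -0.2, 0.564]}, {"hand": 0.0, "xyz": [28.6, 1.7, 17.3], "delta_rot": [0.688, -0.2, 0.564]}, {"hand": 0.0, "xyz": [28.6, 1.7, 17.3], "delta_rot": [0.688, -0.2, 0.564]}, {"hand": 0.0, "xyz": [28.6, 1.7, 17.3], "delta_rot": [0.688, -0.2, 0.564]}, {"hand": 0.0, "xyz": [28.6, 1.7, 17.3], "delta_rot": [0.688, -0.2, 0.564]}, {"hand": 0.0, "xyz": [28.6, 1.7, 17.3], "delta_rot": [0.688, -0.2, 0.564]}, {"hand": 0.0, "xyz": [28.6, 1.7, 17.3], "delta_rot": [0.688, -0.2, 0.564]}, {"hand": 0.0, "xyz": [28.6, 1.7, 17.3], "delta_rot": [0.688, -0.2, 0.564]}, {"hand": 0.0, "xyz": [28.6, 1.7, 17.3], "delta_rot": [0.688, -0.2, 0.564]}])

```text
clock: 13.37
position: [612.5, 7.5, 170.6]
ee_rot: [0.838, 0.546, -0.006, -0.006]
contact_force: [0.2, 0.4, -0.7]
gripper_width: 23.3
```

Emit:
apply_moves(steps=[{"hand": 0.0, "xyz": [0, 0, 0], "delta_rot": [0, 0, 0]}, {"hand": 0.0, "xyz": [0, 0, 0], "delta_rot": [0, 0, 0]}])

```text
clock: 13.53
position: [612.6, 3.9, 174.9]
ee_rot: [0.839, 0.544, -0.003, -0.005]
contact_force: [-0.5, 0.0, -1.0]
gripper_width: 23.0
```

Run:
```python
from tgt import *
p=get_image("wrist");cv2.imwrite("pics/w8.png",p["frame"])
go([615,4,110],down(66))
Fs=[];T=[]
for i in range(40):
    get_image("wrist");s=telemetry.read_state();Fs.append(s["contact_force"]);T.append(s["wrist_torque"])
Fs=np.array(Fs);T=np.array(T)
print("F",Fs.mean(0),Fs.std(0)/6.3);print("T",T.mean(0),T.std(0)/6.3)
a=np.radians(156);bl=np.array([np.cos(a),np.sin(a),0])
# moment of weight at r=d*bl: d*bl x (0,0,-W) = d*W*(-by, bx)
ax=np.array([-bl[1],bl[0],0]);print("M about axis",T@ax@np.ones(40)/40,"other",(T@bl).mean())
go([615,4,110],down(66))
```

```text
t 13.58 pos [612.7   3.6 175.6] xyz [0.12, 0.26, 6.56] rot [-0.01, -0.001, -0.002] F [-0.1  0.3  0. ] w 22.8 j [ 0.27  0.43 -0.12 -0.01 -1.02 -2.25]
F [-0.10259101  0.00243316 -1.17391882] [0.07330647 0.07760633 0.0844862 ]
T [-0.03002761 -0.0677734  -0.00072206] [0.00421509 0.00501165 0.0050415 ]
M about axis 0.0741274103047588 other -0.00013434301218706314
t 15.58 pos [613.4   4.9 175.5] xyz [-0.03, 0.25, 6.55] rot [-0.01, -0.001, -0.0] F [ 0.3  0.4 -0.6] w 23.0 j [ 0.27  0.43 -0.12 -0.01 -1.02 -2.25]
```

View pics/w8.png

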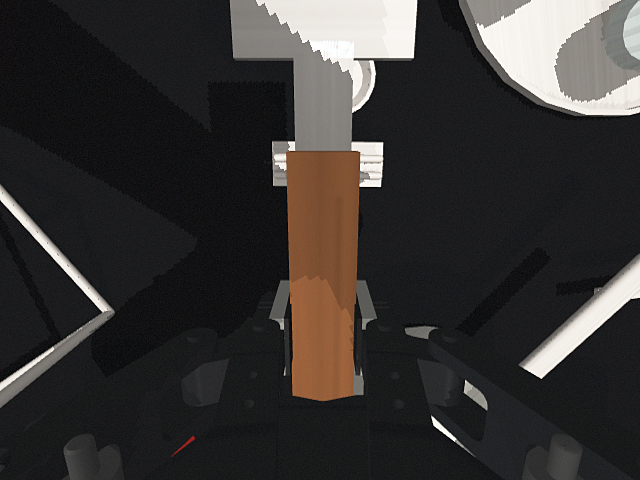

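Run:
```python
from tgt import *
Fs=[];T=[]
for i in range(80):
    get_image("wrist");s=telemetry.read_state();Fs.append(s["contact_force"]);T.append(s["wrist_torque"])
Fs=np.array(Fs);T=np.array(T)
print("F",Fs.mean(0));print("T",T.mean(0))
a=np.radians(156);bl=np.array([np.cos(a),np.sin(a),0]);ax=np.array([-bl[1],bl[0],0])
M=(T@ax).mean();M=(M*80+.0741*40)/120;W=-(Fs[:,2].mean()*80-1.174*40)/120
print(M,(T@bl).mean(),W,M/W*1000)
ms=(M/9.81*1e3-71*.009)/.1176;print(ms,(71*-45+ms*63.6)/(71+ms))
q=get_image("scene");cv2.imwrite("pics/s8.png",cv2.resize(q["frame"][200:400,200:450],None,fx=3,fy=3,interpolation=2))
p=get_image("top");cv2.imwrite("pics/t8.png",cv2.resize(p["frame"][100:260,200:380],None,fx=4,fy=4,interpolation=2))
go([617.5,3,110],down(66))
```

```text
F [-0.05281932 -0.06574353 -1.13893472]
T [-0.03455772 -0.06984101 -0.00302057]
0.07660588378151498 0.003163154555193711 1.1506231474635071 66.57773568208577
60.969035641053296 5.172657839432108
t 19.68 pos [613.3   4.9 175.6] xyz [-0.02, 0.52, 6.55] rot [-0.01, -0.002, -0.001] F [-0.9 -0.2 -1. ] w 22.9 j [ 0.27  0.43 -0.12 -0.01 -1.02 -2.25]
```

View pics/s8.png

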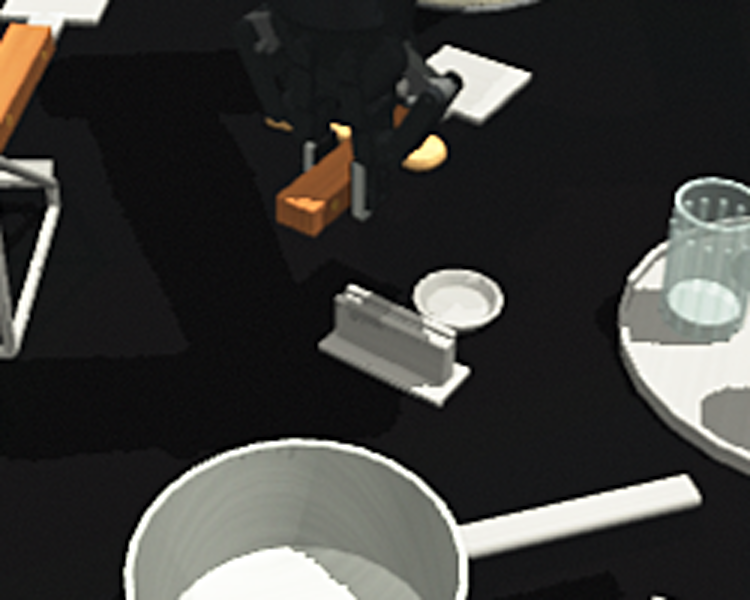

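Run:
```python
from h import *
go([620.3,1.8,60],down(66))
```

```text
t 19.68 pos [613.3   4.9 175.6] xyz [-0.02, 0.87, 11.55] rot [-0.01, -0.002, -0.001] F [-0.9 -0.2 -1. ] w 22.9 j [ 0.27  0.43 -0.12 -0.01 -1.02 -2.25]
```

Emit:
apply_moves(steps=[{"hand": 0.0, "xyz": [0, 0.85, 2.5], "delta_rot": [-0.01, -0.002, 0]}, {"hand": 0.0, "xyz": [0, 0.85, 5.5], "delta_rot": [-0.01, -0.002, 0]}, {"hand": 0.0, "xyz": [0, 0.85, 8.5], "delta_rot": [-0.01, -0.002, 0]}, {"hand": 0.0, "xyz": [0, 0.85, 10.5], "delta_rot": [-0.01, -0.002, 0]}, {"hand": 0.0, "xyz": [0, 0.85, 11.4], "delta_rot": [-0.01, -0.002, 0]}, {"hand": 0.0, "xyz": [0, 0.85, 11.5], "delta_rot": [-0.01, -0.002, 0]}, {"hand": 0.0, "xyz": [0, 0.85, 11.5], "delta_rot": [-0.01, -0.002, 0]}, {"hand": 0.0, "xyz": [0, 0.85, 11.5], "delta_rot": [-0.01, -0.002, 0]}])

```text
clock: 20.35
position: [621.5, 2.3, 62.1]
ee_rot: [0.839, 0.545, 0.001, 0.001]
contact_force: [-0.9, 0.6, -0.9]
gripper_width: 23.1
```

```bash
cat > chk.py <<'E'
from h import *
import sys
n=sys.argv[1]
p=get_image("wrist");f=p["frame"].copy()
s=telemetry.read_state();Rn=R.from_quat(s["ee_rot"]).as_matrix()
# turner in world from the tool: turner x=-tool y, turner z=-tool z; grip at x=-54
F=np.c_[-Rn[:,1],-Rn[:,0],-Rn[:,2]];o=s["position"]+Rn@[0,-54,11]
pts=np.array([[10,-12,16],[10,12,16],[40,-30,4],[40,30,4],[10,-12,0],[10,12,0]])
P=proj(p,pts@F.T+o);print("turner px",np.round(P,1).tolist(),"origin",np.round(o,1))
a=np.radians(-24);ux=np.array([np.cos(a),np.sin(a),0]);uy=np.array([-np.sin(a),np.cos(a),0]);rc=np.array([565.5,26.2,0])
B=np.array([rc+i*9*ux+j*40*uy+[0,0,34] for i in(-1,1) for j in(-1,1)]);B2=np.array([rc+i*18*ux+j*45*uy+[0,0,5] for i in(-1,1) for j in(-1,1)])
Q=proj(p,np.r_[B,B2]);print("rest px",np.round(Q,1).tolist())
for u in P: cv2.circle(f,tuple(int(round(v)) for v in u),1,(0,255,0),-1)
for u in Q: cv2.circle(f,tuple(int(round(v)) for v in u),1,(0,0,255),-1)
cv2.imwrite(f"pics/{n}.png",cv2.resize(f[0:300,180:460],None,fx=2,fy=2,interpolation=cv2.INTER_NEAREST))
q=get_image("scene");cv2.imwrite(f"pics/{n}s.png",cv2.resize(q["frame"][230:360,250:420],None,fx=4.4,fy=4.4,interpolation=2))
go([620.3,1.8,51],down(66))
E
python3 chk.py a1
```

```text
turner px [[362.9, 154.9], [288.9, 154.8], [415.6, 61.4], [236.2, 61.3], [358.1, 153.2], [293.0, 153.2]] origin [572.2  24.3  51.2]
rest px [[225.4, 136.8], [420.0, 136.9], [228.6, 180.9], [416.8, 180.9], [229.7, 117.9], [415.7, 117.9], [234.8, 192.1], [410.5, 192.2]]
t 20.45 pos [621.4   2.4  62.4] xyz [-0.1, -0.08, 1.14] rot [0.003, -0.002, -0.0] F [ 0.8  0.5 -0.5] w 23.1 j [ 0.26  0.57 -0.23  0.   -0.78 -2.26]
```

View pics/a1.png

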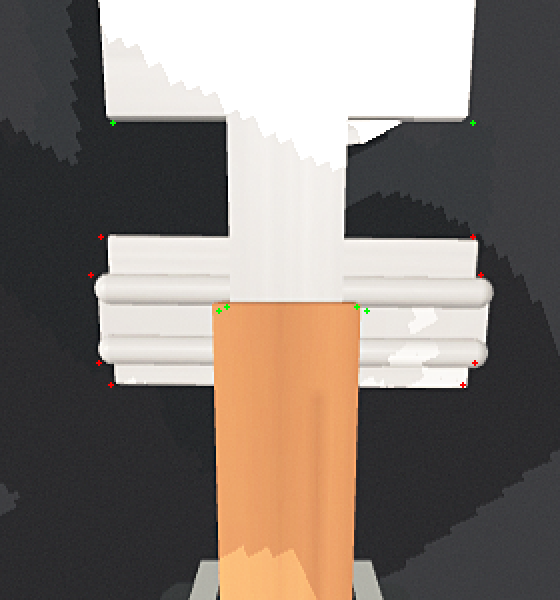

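View pics/a1s.png

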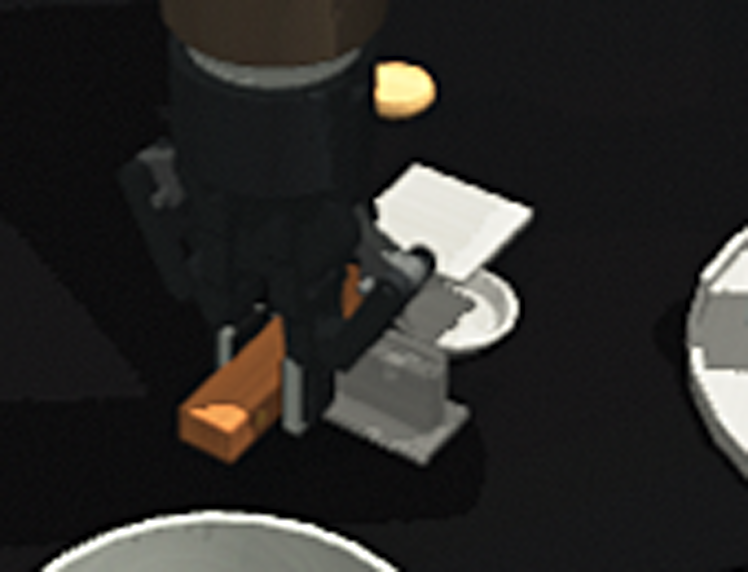

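Emit:
apply_moves(steps=[{"hand": 0.0, "xyz": [0, 0, 0.5], "delta_rot": [0, 0, 0]}, {"hand": 0.0, "xyz": [0, 0, 0.9], "delta_rot": [0, 0, 0]}, {"hand": 0.0, "xyz": [0, 0, 1.0], "delta_rot": [0, 0, 0]}, {"hand": 0.0, "xyz": [0, 0, 1.0], "delta_rot": [0, 0, 0]}, {"hand": 0.0, "xyz": [0, 0, 1.0], "delta_rot": [0, 0, 0]}, {"hand": 0.0, "xyz": [0, 0, 1.0], "delta_rot": [0, 0, 0]}])

```text
clock: 20.95
position: [620.4, 2.2, 51.0]
ee_rot: [0.839, 0.545, 0.0, 0.0]
contact_force: [0.3, 0.2, 2.7]
gripper_width: 23.3
```

```bash
python3 chk.py a2; python3 -c "
from h import *
import numpy as np
F=[];T=[];Z=[]
for i in range(8):
    get_image('wrist');s=telemetry.read_state();F.append(s['contact_force']);T.append(s['wrist_torque']);Z.append(s['position'])
print(np.mean(F,0),np.mean(T,0),np.mean(Z,0))"
```

```text
turner px [[362.6, 154.9], [288.8, 154.9], [415.2, 61.5], [236.1, 61.5], [357.8, 153.2], [292.8, 153.2]] origin [571.1  24.1  39.9]
rest px [[219.4, 139.2], [429.0, 139.2], [223.1, 186.5], [425.3, 186.5], [225.1, 118.8], [423.0, 118.8], [230.7, 197.5], [417.2, 197.6]]
t 21.05 pos [620.4   2.2  50.9] xyz [-0.04, 0.0, -0.01] rot [0.001, 0.0, -0.0] F [-0.6  0.4  4.6] w 22.8 j [ 0.26  0.58 -0.23  0.   -0.76 -2.26]
[-0.42099773  0.61546318  5.20395099] [ 0.36065383  0.42344953 -0.02242813] [620.43634977   2.16203955  50.87583183]
```

View pics/a2s.png

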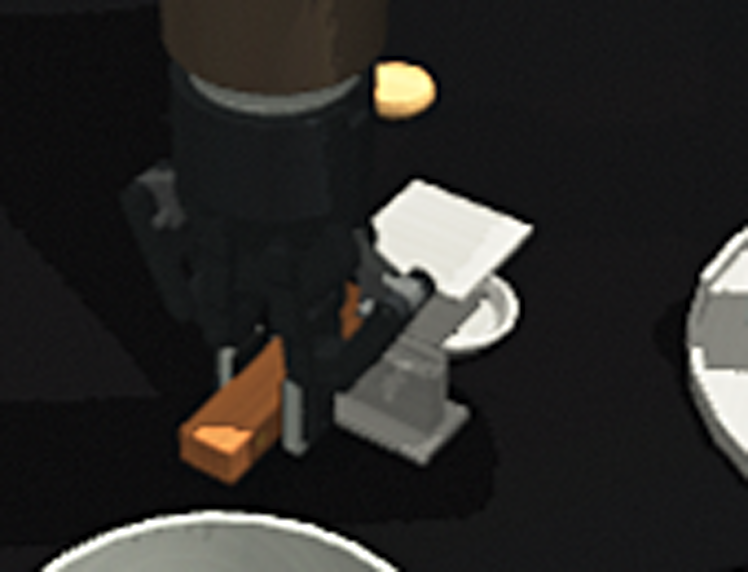

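Emit:
apply_moves(steps=[{"hand": 0.0, "xyz": [0, 0, -0.05], "delta_rot": [0, 0, 0]}, {"hand": 0.0, "xyz": [0, 0, -0.06], "delta_rot": [0, 0, 0]}, {"hand": 0.32, "xyz": [0, 0, -0.06], "delta_rot": [0, 0, 0]}, {"hand": 0.34, "xyz": [0, 0, -0.06], "delta_rot": [0, 0, 0]}, {"hand": 0.36, "xyz": [0, 0, -0.06], "delta_rot": [0, 0, 0]}, {"hand": 0.38, "xyz": [0, 0, -0.06], "delta_rot": [0, 0, 0]}, {"hand": 0.38, "xyz": [0, 0, -0.06], "delta_rot": [0, 0, 0]}])

```text
clock: 22.03
position: [619.9, 2.0, 50.7]
ee_rot: [0.839, 0.544, -0.0, 0.0]
contact_force: [-0.0, 0.3, 0.1]
gripper_width: 32.1
```

```bash
python3 chk.py a3
```

```text
turner px [[362.8, 155.0], [288.9, 155.0], [415.4, 61.6], [236.3, 61.5], [358.0, 153.3], [293.0, 153.3]] origin [570.7  24.   39.7]
rest px [[220.4, 140.3], [430.2, 140.2], [224.0, 187.6], [426.5, 187.6], [225.9, 119.8], [424.0, 119.7], [231.5, 198.5], [418.2, 198.5]]
t 22.13 pos [620.1   2.   50.9] xyz [-0.01, 0.03, -0.01] rot [0.0, 0.001, -0.001] F [-0.6 -0.5 -0.2] w 32.4 j [ 0.26  0.58 -0.23  0.   -0.76 -2.26]
```

View pics/a3.png

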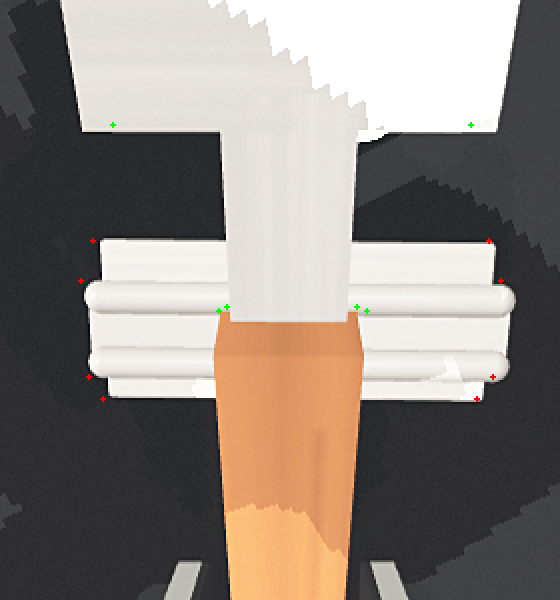

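View pics/a3s.png

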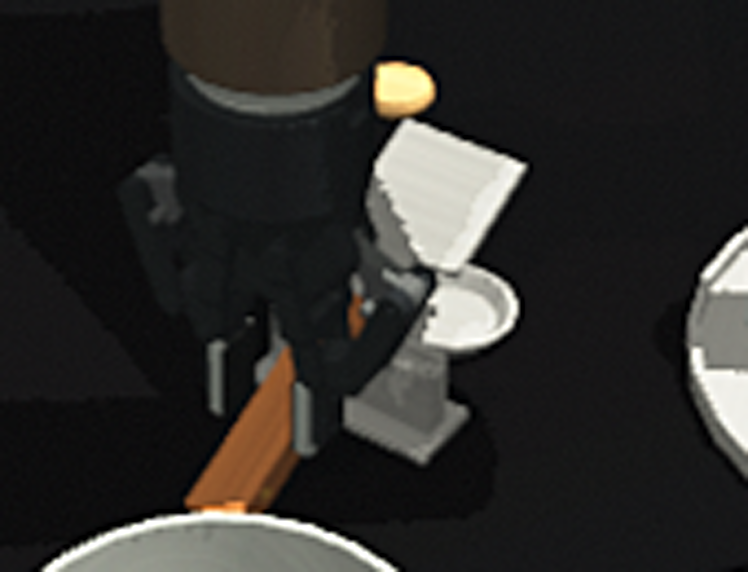

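Run:
```python
from h import *
Fs=[];T=[]
for i in range(60):
    get_image("wrist");s=telemetry.read_state();Fs.append(s["contact_force"]);T.append(s["wrist_torque"])
Fs=np.array(Fs);T=np.array(T);print(Fs.mean(0),T.mean(0),T.std(0))
a=np.radians(156);bl=np.array([np.cos(a),np.sin(a),0]);ax=np.array([-bl[1],bl[0],0])
print((T@ax).mean(),(T@bl).mean())
```

```text
[-0.00932587 -0.10099355 -0.08038846] [0.00916562 0.01315652 0.00182081] [0.02984107 0.02739046 0.03711404]
-0.015747077426357496 -0.003021974246782162
```

```bash
cat > fit2.py <<'E'
from h import *
from scipy.optimize import least_squares
def fr(yaw,th):
    t=np.array([np.cos(yaw)*np.cos(th),np.sin(yaw)*np.cos(th),np.sin(th)]);y=np.array([-np.sin(yaw),np.cos(yaw),0]);return np.c_[t,y,np.cross(t,y)]
def fit2(P,M,U,x0):
    M=np.array(M,float)
    f=lambda v:(proj(P,M@fr(v[3],v[4]).T+v[:3])-U).ravel()
    r=least_squares(f,x0,x_scale=[1,1,1,.01,.01]);return r.x,r.fun
E
python3 - <<'E'
from fit2 import *
p=get_image("wrist")
U=np.array([[216,355],[363,355],[83,131],[498,131],[231,321],[350,321]])/2-.25+[180,0]
M=[[10,12,16],[10,-12,16],[40,30,4],[40,-30,4],[10,10,4],[10,-10,4]]
x,e=fit2(p,M,U,[570,24,42,np.radians(156),.4]);print(x,np.degrees(x[3:]),np.round(e,1))
F=fr(x[3],x[4]);end=x[:3]+F@[-100,0,0];print("handle end",end)
rc=np.array([565.5,26.2,40]);d=x[:3]-rc;a=np.radians(-24);print("origin along ux",d[0]*np.cos(a)+d[1]*np.sin(a))
for s in (x,):pass
g=x[:3]+F@[-50,0,8];Rt=np.c_[-F[:,1],-F[:,0],-F[:,2]];print("grip",g,np.linalg.det(Rt))
go(g+3*F[:,2],Rt)
E
```

```text
[5.70276817e+02 2.39824849e+01 4.19702631e+01 2.72232292e+00
 4.14995773e-01] [155.97761381  23.77750629] [-0.8  0.2  1.3  0.2  0.2  0.  -0.1  0.   0.3 -0.3 -1.  -0.2]
handle end [653.86245912 -13.27137931   1.65165694]
origin along ux 5.265783968393229
grip [615.01575552   4.04247722  29.13190423] 1.0
t 25.18 pos [620.2   2.1  51.1] xyz [-0.03, -0.43, 1.92] rot [0.415, 0.0, -0.0] F [-0.5 -0.7 -0.2] w 32.8 j [ 0.26  0.58 -0.23  0.   -0.76 -2.26]
```

Emit:
apply_moves(steps=[{"hand": 0.5, "xyz": [0, 0, 0], "delta_rot": [0.05, 0, 0]}, {"hand": 0.5, "xyz": [0, -0.1, 0.4], "delta_rot": [0.15, 0, 0]}, {"hand": 0.5, "xyz": [0, -0.2, 0.9], "delta_rot": [0.25, 0, 0]}, {"hand": 0.5, "xyz": [0, -0.35, 1.4], "delta_rot": [0.36, 0, 0]}, {"hand": 0.5, "xyz": [0, -0.43, 1.8], "delta_rot": [0.415, 0, 0]}, {"hand": 0.5, "xyz": [0, -0.43, 1.9], "delta_rot": [0.415, 0, 0]}, {"hand": 0.5, "xyz": [0, -0.43, 1.9], "delta_rot": [0.415, 0, 0]}, {"hand": 0.0, "xyz": [0, -0.43, 1.9], "delta_rot": [0.415, 0, 0]}, {"hand": 0.0, "xyz": [0, -0.43, 1.9], "delta_rot": [0.415, 0, 0]}, {"hand": 0.0, "xyz": [0, -0.43, 1.9], "delta_rot": [0.415, 0, 0]}, {"hand": 0.0, "xyz": [0, -0.43, 1.9], "delta_rot": [0.415, 0, 0]}, {"hand": 0.0, "xyz": [0, -0.43, 1.9], "delta_rot": [0.415, 0, 0]}])

```text
clock: 26.18
position: [616.1, 4.2, 32.8]
ee_rot: [0.821, 0.533, -0.112, -0.172]
contact_force: [-0.1, -0.2, 0.9]
gripper_width: 23.0
```

Run:
```python
from h import *
p=get_image("wrist");cv2.imwrite("pics/w9.png",p["frame"])
a=np.radians(-24)
t=np.array([565.5,26.2])+43.5*np.array([np.cos(a),np.sin(a)])
go([*t,75],down(66))
```

```text
t 26.23 pos [616.1   4.2  32.8] xyz [-0.05, -2.77, -3.4] rot [-0.414, 0.0, 0.0] F [-1.2  1.1  0.8] w 22.7 j [ 0.16  0.76  0.11 -0.23 -1.28 -2.04]
```

View pics/w9.png

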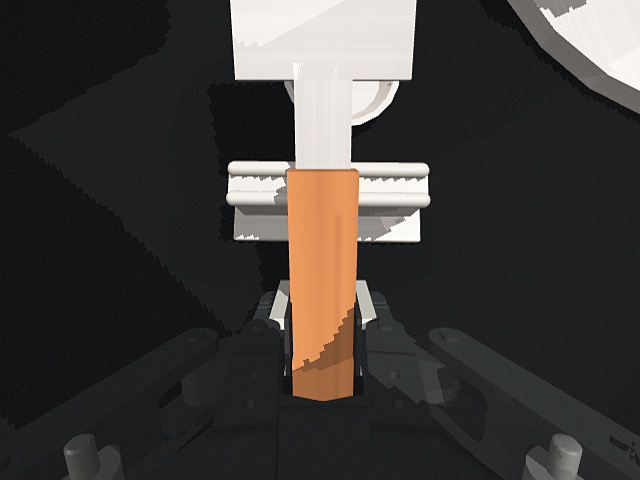

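Emit:
apply_moves(steps=[{"hand": 0.0, "xyz": [0, -0.4, -0.9], "delta_rot": [0, 0, 0]}, {"hand": 0.0, "xyz": [0, -1.0, -2.3], "delta_rot": [-0.05, 0, 0]}, {"hand": 0.0, "xyz": [0, -1.6, -3.4], "delta_rot": [-0.15, 0, 0]}, {"hand": 0.0, "xyz": [0, -2.2, -3.5], "delta_rot": [-0.26, 0, 0]}, {"hand": 0.0, "xyz": [0, -2.6, -3.4], "delta_rot": [-0.37, 0, 0]}, {"hand": 0.0, "xyz": [0, -2.77, -3.3], "delta_rot": [-0.414, 0, 0]}, {"hand": 0.0, "xyz": [0, -2.77, -3.0], "delta_rot": [-0.414, 0, 0]}, {"hand": 0.0, "xyz": [0, -2.77, -3.0], "delta_rot": [-0.414, 0, 0]}, {"hand": 0.0, "xyz": [0, -2.77, -3.0], "delta_rot": [-0.414, 0, 0]}])

```text
clock: 26.98
position: [605.0, 9.3, 71.0]
ee_rot: [0.839, 0.544, -0.0, -0.0]
contact_force: [0.2, 0.7, -0.4]
gripper_width: 22.7
```

```bash
sed -i 's/-54,11/-49.6,11/; s/^go.*/go([605.2,8.5,51.5],down(66))/' chk.py; python3 chk.py b1
```

```text
turner px [[362.2, 169.7], [289.3, 169.6], [414.2, 77.1], [237.3, 76.9], [357.5, 166.3], [293.3, 166.2]] origin [560.   29.3  59.8]
rest px [[234.6, 178.7], [412.4, 178.7], [237.3, 217.8], [409.8, 217.8], [237.4, 155.6], [409.5, 155.5], [241.7, 222.7], [405.2, 222.7]]
t 27.08 pos [605.4   9.   70.6] xyz [-0.05, 0.0, 1.91] rot [-0.001, 0.0, -0.001] F [-0.  -0.1 -0.6] w 23.0 j [ 0.28  0.53 -0.26 -0.   -0.78 -2.27]
```

View pics/b1.png

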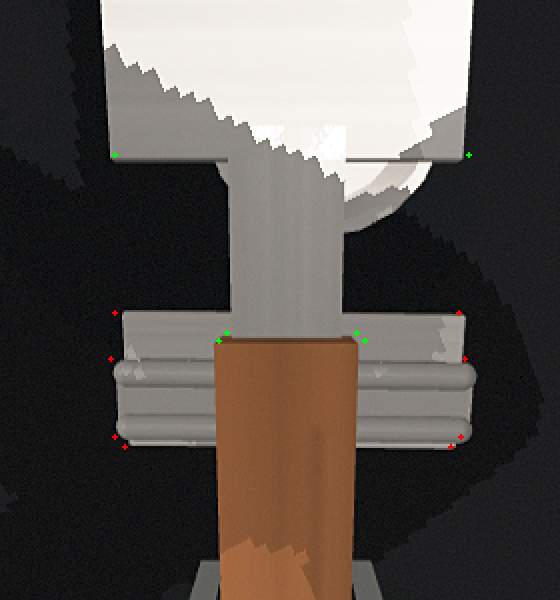

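View pics/b1s.png

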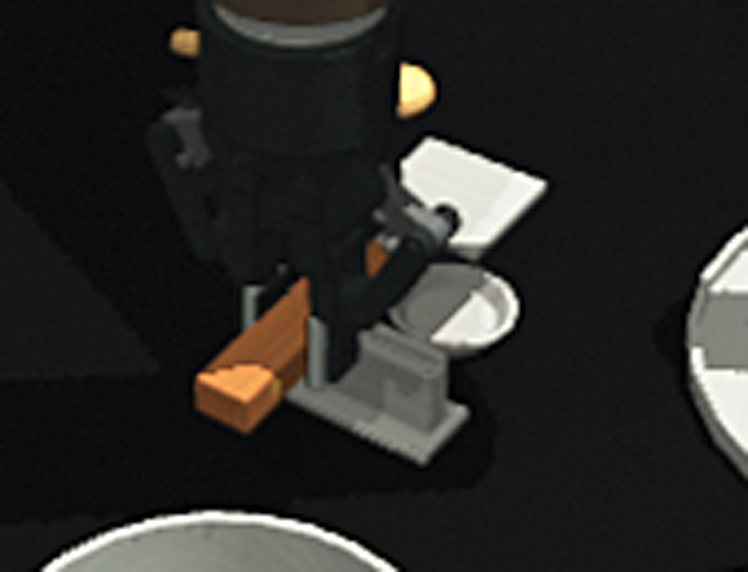

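Emit:
apply_moves(steps=[{"hand": 0.0, "xyz": [0, 0, 0.7], "delta_rot": [0, 0, 0]}, {"hand": 0.0, "xyz": [0, 0, 1.4], "delta_rot": [0, 0, 0]}, {"hand": 0.0, "xyz": [0, 0, 1.8], "delta_rot": [0, 0, 0]}, {"hand": 0.0, "xyz": [0, 0, 1.9], "delta_rot": [0, 0, 0]}, {"hand": 0.0, "xyz": [0, 0, 1.9], "delta_rot": [0, 0, 0]}, {"hand": 0.0, "xyz": [0, 0, 1.9], "delta_rot": [0, 0, 0]}, {"hand": 0.0, "xyz": [0, 0, 1.9], "delta_rot": [0, 0, 0]}])

```text
clock: 27.67
position: [604.2, 8.9, 52.2]
ee_rot: [0.839, 0.545, -0.001, -0.0]
contact_force: [-2.8, -0.0, 6.5]
gripper_width: 22.7
```

Emit:
apply_moves(steps=[{"hand": 0.0, "xyz": [0, 0, -0.05], "delta_rot": [0, 0, 0]}, {"hand": 0.0, "xyz": [0, 0, -0.06], "delta_rot": [0, 0, 0]}, {"hand": 0.0, "xyz": [0, 0, -0.06], "delta_rot": [0, 0, 0]}])

```text
clock: 27.92
position: [604.1, 8.9, 52.3]
ee_rot: [0.839, 0.545, -0.001, -0.0]
contact_force: [-0.7, -1.5, 5.0]
gripper_width: 23.0
```

Emit:
apply_moves(steps=[{"hand": 0.32, "xyz": [0, 0, 0], "delta_rot": [0, 0, 0]}, {"hand": 0.34, "xyz": [0, 0, 0], "delta_rot": [0, 0, 0]}, {"hand": 0.36, "xyz": [0, 0, 0], "delta_rot": [0, 0, 0]}, {"hand": 0.38, "xyz": [0, 0, 0], "delta_rot": [0, 0, 0]}, {"hand": 0.4, "xyz": [0, 0, 0], "delta_rot": [0, 0, 0]}, {"hand": 0.4, "xyz": [0, 0, 0], "delta_rot": [0, 0, 0]}])

```text
clock: 28.42
position: [604.1, 9.3, 52.1]
ee_rot: [0.839, 0.544, -0.0, -0.0]
contact_force: [1.0, -0.5, -0.4]
gripper_width: 34.0
```

```bash
python3 chk.py b2
```

```text
turner px [[362.1, 168.7], [289.0, 168.6], [414.2, 75.8], [236.9, 75.7], [357.5, 165.3], [293.0, 165.3]] origin [558.8  29.4  41.2]
rest px [[224.2, 185.7], [424.9, 185.8], [227.5, 229.5], [421.5, 229.6], [228.9, 159.0], [419.7, 159.0], [234.1, 232.8], [414.4, 232.9]]
t 28.52 pos [604.1   9.3  52.2] xyz [-0.03, 0.13, 0.07] rot [-0.001, 0.001, -0.0] F [ 0.3 -0.3 -0.5] w 34.1 j [ 0.28  0.56 -0.27 -0.   -0.74 -2.27]
```

View pics/b2.png

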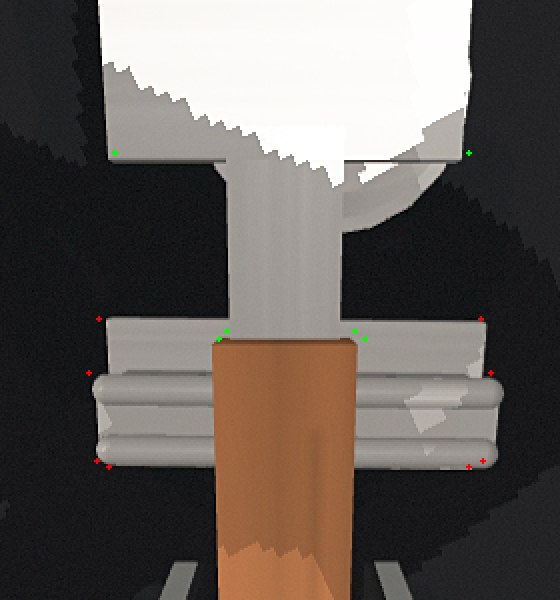

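View pics/b2s.png

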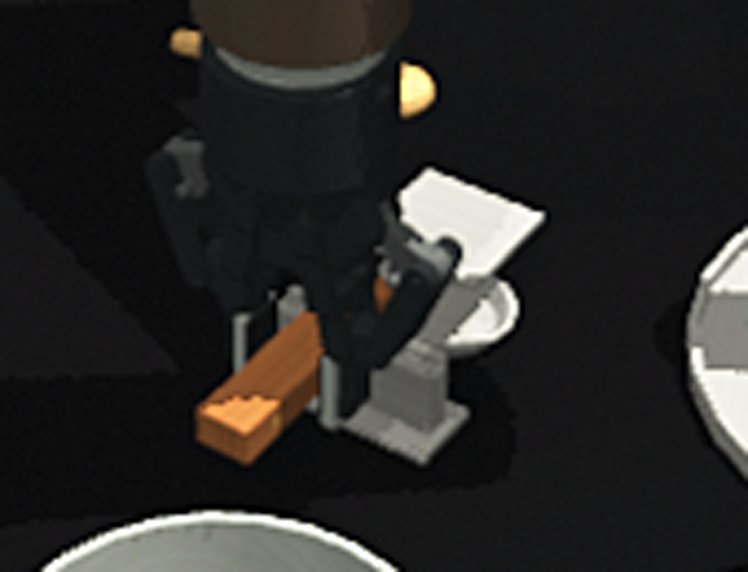

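Emit:
apply_moves(steps=[{"hand": 0.5, "xyz": [0, 0, 0], "delta_rot": [0, 0, 0]}, {"hand": 0.6, "xyz": [0, 0, 0], "delta_rot": [0, 0, 0]}, {"hand": 0.6, "xyz": [0, 0, 0], "delta_rot": [0, 0, 0]}, {"hand": 0.6, "xyz": [0, 0, 0], "delta_rot": [0, 0, 0]}, {"hand": 0.6, "xyz": [0, 0, -0.5], "delta_rot": [0, 0, 0]}, {"hand": 0.6, "xyz": [0, 0, -1.5], "delta_rot": [0, 0, 0]}, {"hand": 0.6, "xyz": [0, 0, -3], "delta_rot": [0, 0, 0]}, {"hand": 0.6, "xyz": [0, 0, -6], "delta_rot": [0, 0, 0]}, {"hand": 0.6, "xyz": [0, 0, -10], "delta_rot": [0, 0, 0]}, {"hand": 0.6, "xyz": [0, 0, -14], "delta_rot": [0, 0, 0]}, {"hand": 0.6, "xyz": [0, 0, -18], "delta_rot": [0, 0, 0]}, {"hand": 0.6, "xyz": [0, 0, -20], "delta_rot": [0, 0, 0]}])

```text
clock: 29.52
position: [606.1, 9.2, 259.8]
ee_rot: [0.839, 0.545, 0.004, 0.002]
contact_force: [-0.2, 0.5, 1.4]
gripper_width: 51.5
```

Run:
```python
from h import *
p=get_image("wrist");cv2.imwrite("pics/w10.png",p["frame"])
for i in range(10): get_image("wrist")
q=get_image("scene");cv2.imwrite("pics/s10.png",q["frame"])
p=get_image("wrist");cv2.imwrite("pics/w11.png",p["frame"])
cv2.imwrite("pics/s10c.png",cv2.resize(q["frame"][230:370,250:420],None,fx=4.4,fy=4.4,interpolation=2))
go([0,0,0],down(66))
```

```text
t 30.17 pos [604.2   9.2 251.6] xyz [-25.41, -54.77, 25.28] rot [-0.002, 0.001, -0.001] F [ 0.3 -0.   0.5] w 51.3 j [ 0.28  0.35 -0.05 -0.   -1.17 -2.27]
```

View pics/s10c.png

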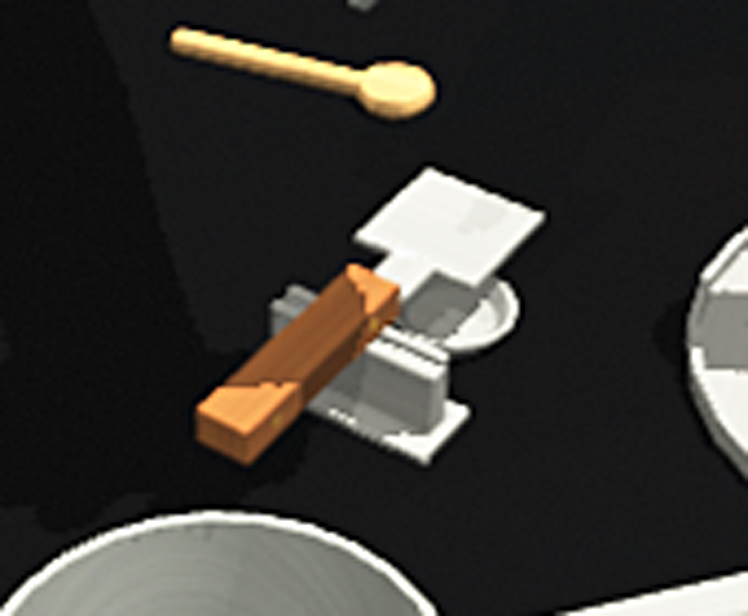

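View pics/w11.png

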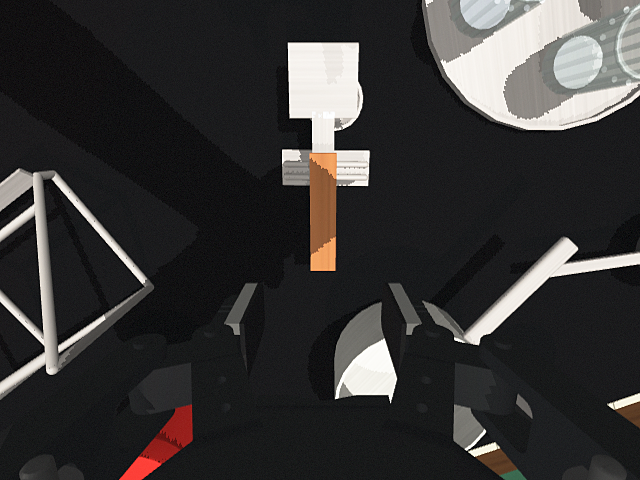

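View pics/s10.png

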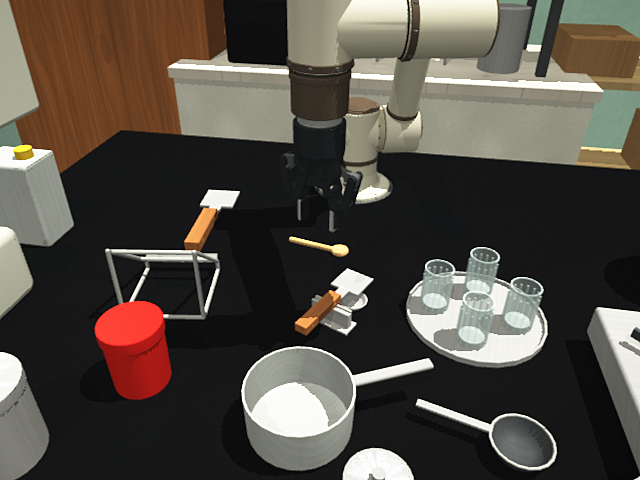

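```bash
python3 -c "
from h import *
print(workorder.job_done())"
```

```text
the job is handed in; nothing more can be done
None
```

The stray tumbler is back upright in the empty place on the tray, and the turner now balances level across the rest bar. I handed the job in at about 30 s.

- **Tumbler:** I set it down first. The tray place measured about (490, 218) mm, and the two camera fixes after release put the tumbler at (488, 222) and (488, 218) mm. All four tumblers stand upright.
- **Turner:** I took the one on the drying rack; its size fits the one given. The larger one lying on the granite was left alone.
- **Balance point:** My first try put the bar at about x +6 mm, from the wrist-torque estimate, and the turner tipped handle-down onto the granite. I gripped it again where it lay and moved the bar to about x -6 mm, where it stayed level on release.

**Last checks:** About 2 s after release the pictures showed the turner level on both beads with both ends clear of the granite. It lies along the rest's x to within about 2 degrees, and the gripper was empty and about 200 mm above it.

**What disagreed:**
- The wrist-torque reading implied a balance point of x +5 mm or more, but the trial showed the turner is handle-heavy there. I trusted the trial.
- I did not measure how much balance margin is left to either side.

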